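# Load the bearing blocks into the soak pot

## Robot

A 6-joint arm with a two-finger parallel gripper is mounted at the origin on the work surface. World frame = base frame: x ahead of the robot, y to its left, z up, the work surface at z = 0. Lengths are in m, angles in degrees, forces in N, time in s.
With the tool pointing down it reaches from about 0.3 to 0.75 m from the base axis. Payload 8.5 kg.
Tool frame: the origin (TCP) lies at the very end of the fingers, on their centre line; the grasp point (between the pads) lies 19 mm behind it (env.grasp_offset is the distance from the TCP to the grasp point, in m); y points along the fingers, z is the direction in which the jaws open and shut, and the axes are right-handed (so a half turn about y gives the same grasp; the last joint's range is limited). The gripper opens to 85 mm and grips with 20 to 120 N. Pads are 22 mm wide; open, the fingers measure 114 mm over their backs; the gripper's body (76 mm by 85 mm) begins 54 mm behind the grasp point. The pads swing forward as they close: fully open they stand 13 mm farther back than shut.
Start: joints at [-84.758, 21.807, 74.336, -0, 83.858, -12.336], TCP at [0.166, -0.524, 0.231] pointing down, gripper open.
Joint ranges: [-178.18, 178.18], [-50.72, 133.34], [12.68, 142.11], [-81.47, 261.47], [9.98, 163.14], [-165.26, 165.26]. Speed limits (degrees/s): [136.94, 136.94, 180, 180, 180, 180].

## Interface

Orientations are given as a 3x3 rotation matrix whose columns are the frame's x, y, z axes.
In Python, from rig import env gives the robot as it stands. The module is installed in compiled form; this text tells all that it offers.
- The arm moves only by the shell command python3 -m pendant 'ROWS' [FORCE]. ROWS is JSON, a list of rows, each a list of 3 entries, a list of its own where there are three numbers: the shift along the world's x, y, z as a fraction of full scale, then the turn about the world's z as a fraction of full scale, then the opening, from 0 (shut) to 1 (fully open). A call has 1 to 12 rows; each row shifts and turns the commanded pose from where the row before left it; what a row does not reach is not made up. Full scale, the value 1, is 30 mm for a shift and 5 degrees for a turn. A row lasts 1/12 s, in which the tool goes at most 41.7 mm and 7.16 degrees, less where a joint would pass 70% of its speed; a pose out of reach is approached as far as the arm can. A call with a number of a shift or a turn outside -1 to 1 is refused whole. A call with a gripper value outside its range is refused whole. The fingers move at their own pace and stop on an object; FORCE is the grip in N (left out, the last holds). Time passes only in rows, so rows that do not move let the fingers close. It gives the time, the measured TCP pose, the force and the opening at its end, in the units of the state.
- env.observe(): the state, without advancing time (a new reading comes with each control period).
- env.get_image(name): name is "side" or "top"; returns (picture, depth): 384x512x3 uint8, red, green, blue; 384x512 float32, m along the optical axis (not along the pixel's ray), 0 where there is no reading.
- env.camera_model(name): a dict with "camera_matrix" (3x3 intrinsics, pixels), "R" (3x3) and "t" (3): a world point X has camera coordinates R X + t. Camera axes: x right, y down, z forward; pixel columns grow to the right and rows downward; lengths in m; the calibration is good to about 2 mm. A picture is of the moment at which its call begins. camera_model takes no time and is no camera call.
- env.close_job(): hands the job in, once; it reports no verdict.
The state is a dict: "time_s": time; "q": joint angles; "qvel": joint speeds; "joint_efforts": joint torques, N m; "position": TCP position; "tool_rot": TCP orientation; "ft_force": force on the tool from outside, world axes, zero at the start; "wrist_torque": the same for the moment, N m; "grip_width": finger opening in m.
Only numpy, scipy, OpenCV 4.12 (cv2) and the standard library are available. Lean on these libraries where they do the work, as an engineer would, in place of code of your own. Each camera call takes 0.05 s, during which the arm holds its last target.

## Task

Get the bearing blocks ready for soaking: unlock the pot's bayonet plug with about a quarter turn anticlockwise, lift it out and stand it flat on the rubber mat, near the middle. Put every bearing block on the bench into the pot, then set the round-knobbed steel cover on the pot so that it sits centred, fully down on the rim and level. Leave the other workshop bits where they are.

Things in the scene. Friction and masses are not known exactly. Their poses are not given: they have to be found in the camera images.
- pot: open round dark steel pot fixed to the bench, 190 mm outside, 176 mm inside, rim 105 mm above the bench, inside floor 6 mm above it. Origin: centre of its underside, z up. Inside the mouth two bright tabs face each other at its +x and -x sides. Three blocks fit on its floor side by side, 40 mm apart along x, lengths along y
- plug: bayonet plug closing the pot at the start, loose, about 0.45 kg: aluminium flange disc 196 mm across, 8 mm thick, resting on the pot's rim; below it a drum 120 mm across and 28 mm deep, on which it stands steadily, with a lug bar (162 x 24 x 8 mm, along x) across its bottom; a black grip bar on top. Origin: centre of the drum's underside, z up; flange underside at z = 28 mm
- pot_tab (a point): inner edge, underside of the tab on the pot's +x side, 66 mm from the axis, 91 mm up (the other tab mirrors it). Each tab is 60 mm wide along y and 10 mm thick, and holds down a lug of the plug; a stop under it blocks clockwise turning
- plug_grip (a point): middle of the plug's grip bar, on its axis 54 mm above its origin. The bar is upright, 100 mm long (x), 16 mm thick (y), from z = 36 to 72 mm. Locked: plug x along the pot's x within 0.2 rad, origin 77 mm above the pot's, can rise only 6 mm. Turned anticlockwise from above to 0.65 to 2.4 rad from the pot's x it lifts straight out; only friction resists the turn
- cover_knob (a point): middle of the cover's knob, 34 mm above the cover's origin; the knob is 36 mm across, from z = 16 to 52 mm
- mat: flat black rubber mat 230 x 230 x 4 mm fixed to the bench, for the plug. Origin: centre of its underside
- cover: loose round steel cover, about 0.4 kg: disc 208 mm across, 6 mm thick; below it a boss 112 mm across, 10 mm deep, that goes into the mouth; on top a black round upright knob. Origin: centre of the boss's underside, z up; disc underside at z = 10 mm. Starts flat on the bench, knob up. Seated, its origin is 95 mm above the pot's
- block1: pillow-block bearing, dark cast iron, 0.32 kg: foot plate 84 mm long (x), 32 mm wide (y), 12 mm high, with a housing in the middle 40 mm long (x) and 32 mm wide, round-topped, 58 mm high in all, bearing bore along y. Flat vertical sides of the housing at x = -20 and +20 mm from z = 12 to 38 mm. Origin: centre of its underside, z up. Starts upright on the bench, any yaw within 1.2 rad of straight. May be absent
- block2: pillow-block bearing, dark cast iron, 0.32 kg: foot plate 84 mm long (x), 32 mm wide (y), 12 mm high, with a housing in the middle 40 mm long (x) and 32 mm wide, round-topped, 58 mm high in all, bearing bore along y. Flat vertical sides of the housing at x = -20 and +20 mm from z = 12 to 38 mm. Origin: centre of its underside, z up. Starts upright on the bench, any yaw within 1.2 rad of straight. May be absent
- block3: pillow-block bearing, dark cast iron, 0.32 kg: foot plate 84 mm long (x), 32 mm wide (y), 12 mm high, with a housing in the middle 40 mm long (x) and 32 mm wide, round-topped, 58 mm high in all, bearing bore along y. Flat vertical sides of the housing at x = -20 and +20 mm from z = 12 to 38 mm. Origin: centre of its underside, z up. Starts upright on the bench, any yaw within 1.2 rad of straight. May be absent
- block4: pillow-block bearing, dark cast iron, 0.32 kg: foot plate 84 mm long (x), 32 mm wide (y), 12 mm high, with a housing in the middle 40 mm long (x) and 32 mm wide, round-topped, 58 mm high in all, bearing bore along y. Flat vertical sides of the housing at x = -20 and +20 mm from z = 12 to 38 mm. Origin: centre of its underside, z up. Starts upright on the bench, any yaw within 1.2 rad of straight. May be absent
- tube_short: not part of the job, loose: short square tube offcut, open ended, 50 x 50 x 90 mm, bright steel, lying; origin centre of underside
- tube_long: not part of the job, loose: long square tube offcut, 40 x 40 x 160 mm, bright steel, lying; origin centre of underside
- flange: not part of the job, loose: flat dark steel ring 100 mm across, 22 mm thick; origin centre of underside
- spanner: not part of the job, loose: open-ended spanner 170 mm long, lying; origin near its middle, underside
- spray: not part of the job, loose: white can 54 mm across, 170 mm tall, upright; origin centre of underside
- pulley: not part of the job, loose: dark steel V-belt pulley 90 mm across, 28 mm thick, lying flat; origin centre of underside
Not all that is in view belongs to the job. What is shaped like the cover but brown or purple is not meant.

How it is judged:
By the outcome, as a careful person would: the job done as asked, in the order asked, and still so for the second after the job is handed in, with the robot touching nothing.
Of block1, block2, block3, block4 only 2 to 3 are there at a start; the rules pass over those that are not, and their reading is None.
At some moment in a run one of block1, block2, block3, block4, cover may be knocked a few centimetres aside while the robot is not near it.
It also fails if it takes over 208 s, if anything falls off the work surface, if the arm or the gripper's body presses on something with over 40 N, if the wrist force passes 120 N, or if a joint passes its speed limit or range.

## Working session

There is one attempt and no reset: what is moved stays moved. The work goes in short steps, Python scripts to look and compute and a shell command to move; the robot and the scene stay as the last step left them, time stands still between calls to the robot, and variables do not carry over. Pictures are saved under pics/ and viewed, and the job is handed in when it is done.

```bash
mkdir -p pics; cat > h.py <<'E'
from rig import env
import numpy as np, cv2
def snap(name,fn=None):
    im,d=env.get_image(name)
    np.savez('/tmp/last_%s.npz'%name,im=im,d=d)
    if fn: cv2.imwrite('pics/'+fn,cv2.cvtColor(im,cv2.COLOR_RGB2BGR))
    return im,d
def load(name):
    z=np.load('/tmp/last_%s.npz'%name); return z['im'],z['d']
def cloud(name,d):
    m=env.camera_model(name);K=np.array(m['camera_matrix']);R=np.array(m['R']);t=np.array(m['t'])
    v,u=np.mgrid[0:d.shape[0],0:d.shape[1]]
    P=np.stack([(u-K[0,2])/K[0,0]*d,(v-K[1,2])/K[1,1]*d,d],-1)
    return (P-t)@R
def crop(im,u0,v0,u1,v1,s,fn):
    c=cv2.resize(im[v0:v1,u0:u1],None,fx=s,fy=s,interpolation=cv2.INTER_CUBIC)
    cv2.imwrite('pics/'+fn,cv2.cvtColor(c,cv2.COLOR_RGB2BGR))
E
python3 - <<'E'
from h import *
s=env.observe();print(s['time_s'],s['position'],s['tool_rot'],s['grip_width'],env.grasp_offset)
for n in('top','side'):
    im,d=snap(n,n+'0.png');m=env.camera_model(n);print(n,m)
E
```

```text
0.0 [ 0.16608278 -0.524037    0.23071789] [[-9.53300411e-01 -1.24398542e-04  3.02023694e-01]
 [-3.02023566e-01  1.39999379e-03 -9.53299431e-01]
 [-3.04242236e-04 -9.99999012e-01 -1.37218594e-03]] 0.08495569230030887 0.0187
top {'camera_matrix': array([[486.72609366,   0.        , 259.03916618],
       [  0.        , 486.72609366, 185.45435118],
       [  0.        ,   0.        ,   1.        ]]), 'R': array([[-9.24859495e-03, -9.99957177e-01, -3.29064097e-04],
       [-9.83599389e-01,  9.15658021e-03, -1.80134391e-01],
       [ 1.80129691e-01, -1.34232278e-03, -9.83641954e-01]]), 't': array([-0.04084011,  0.49997332,  1.60894943])}
side {'camera_matrix': array([[456.6691871 ,   0.        , 259.40274257],
       [  0.        , 456.6691871 , 193.19128336],
       [  0.        ,   0.        ,   1.        ]]), 'R': array([[-0.99931473, -0.03108059, -0.02010127],
       [-0.00221561,  0.59232069, -0.80569926],
       [ 0.03694801, -0.8051026 , -0.59198365]]), 't': array([0.48724074, 0.09665759, 1.39674361])}
```

```bash
ls pics
```

```text
side0.png
top0.png
```

View pics/top0.png

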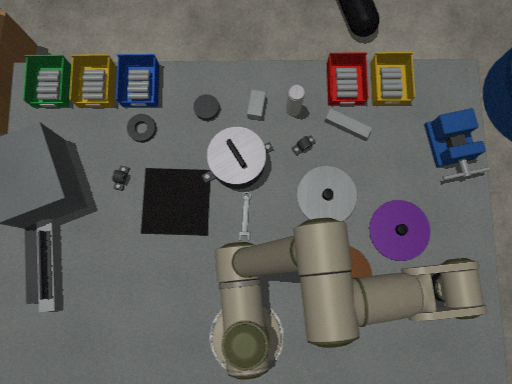

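View pics/side0.png

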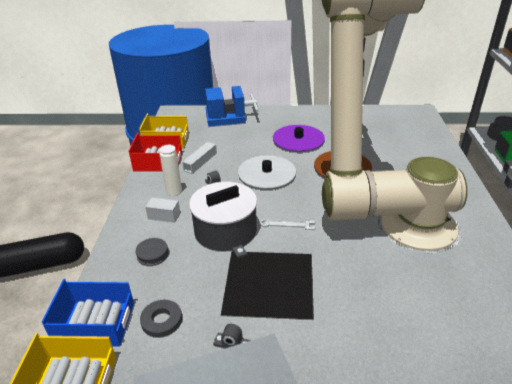

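```bash
python3 - <<'E'
from h import *
im,d=load('top'); crop(im,95,75,365,245,2.9,'top0c.png')
im,d=load('side'); crop(im,130,130,330,360,2.6,'side0c.png')
E
```

```text
(no output)
```

View pics/top0c.png

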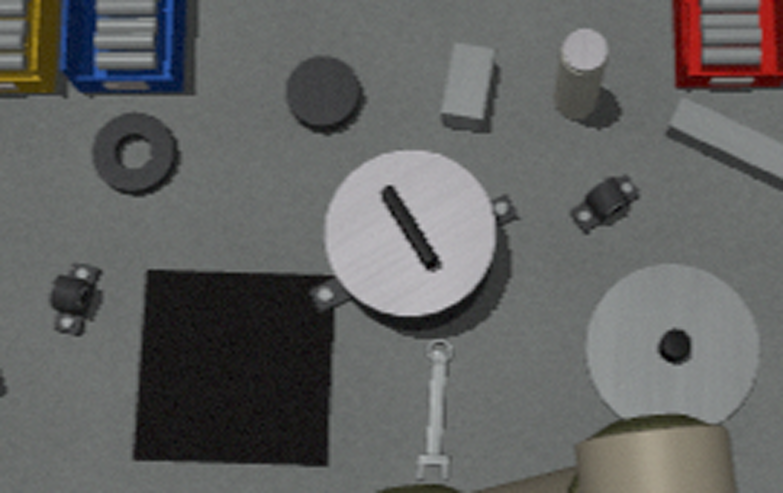

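View pics/side0c.png

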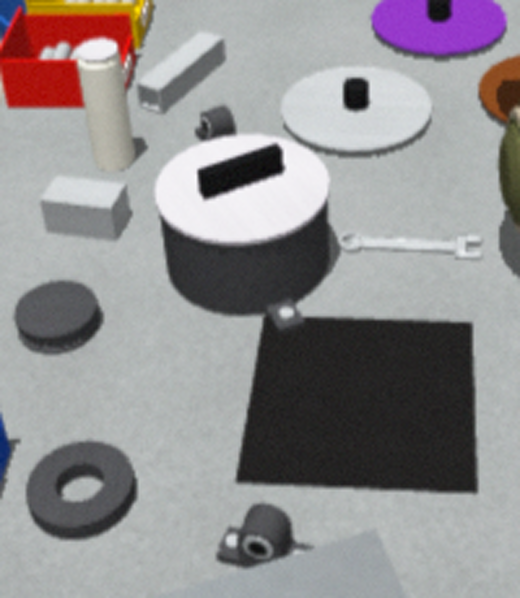

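```bash
python3 - <<'E'
from h import *
def fit(mask,P):
    p=P[mask]; return p
for n in('top','side'):
    im,d=load(n);P=cloud(n,d);g=im.max(-1).astype(int);z=P[...,2]
    # grip bar top: z ~ .149
    m=(abs(P[...,0]-.5)<.3)&(abs(P[...,1])<.25)
    for nm,zl,zh,c in(('grip',.135,.16,'b'),('plugtop',.105,.122,'w')):
        mm=m&(z>zl)&(z<zh)&((g<70) if c=='b' else (g>110))
        mm=cv2.erode(mm.astype(np.uint8),np.ones((2,2)))>0 if c=='w' else mm
        p=P[mm]; 
        if len(p)<20: print(n,nm,len(p));continue
        (cx,cy),(w,h),a=cv2.minAreaRect((p[:,:2]*1000).astype(np.float32))
        q=p[:,:2]-p[:,:2].mean(0);U,S,V=np.linalg.svd(q,full_matrices=False)
        print(n,nm,len(p),p.mean(0).round(4),'rect',round(cx),round(cy),round(w),round(h),'yaw',np.degrees(np.arctan2(V[0,1],V[0,0])).round(1),'circ',cv2.minEnclosingCircle((p[:,:2]*1000).astype(np.float32)))
im,d=load('top');P=cloud('top',d)
for u,v in((121,177),(304,145),(207,177),(268,147),(328,194),(40,150),(95,207),(70,200),(237,155),(145,169),(209,170),(142,233),(208,234),(355,262),(400,230)):print((u,v),P[v,u].round(3),im[v,u])
E
```

```text
top grip 156 [0.563  0.0271 0.1497] rect 412 36 445 113 yaw -174.0 circ ((417.5162353515625, -0.6329269409179688), 223.23143005371094)
top plugtop 2060 [0.5881 0.0263 0.1145] rect 589 28 186 189 yaw -69.7 circ ((589.3997802734375, 26.799001693725586), 95.45648956298828)
side grip 233 [0.5575 0.0365 0.1447] rect 461 35 64 340 yaw -178.6 circ ((461.51177978515625, 61.5901985168457), 169.94100952148438)
side plugtop 1739 [0.5799 0.0468 0.1127] rect 533 51 209 636 yaw 163.9 circ ((497.5665588378906, -27.628772735595703), 318.5227966308594)
(121, 177) [0.53  0.42  0.061] [54 53 56]
(304, 145) [ 0.636 -0.201  0.059] [60 60 61]
(207, 177) [0.536 0.135 0.019] [155 158 159]
(268, 147) [ 0.641 -0.078  0.02 ] [144 148 146]
(328, 194) [ 0.468 -0.278  0.048] [36 36 40]
(40, 150) [0.591 0.639 0.196] [105 109 109]
(95, 207) [ 0.438  0.524 -0.002] [51 51 51]
(70, 200) [0.438 0.55  0.158] [38 42 43]
(237, 155) [0.581 0.025 0.15 ] [44 44 42]
(145, 169) [0.57  0.355 0.001] [61 63 61]
(209, 170) [0.562 0.129 0.012] [33 29 30]
(142, 233) [0.345 0.354 0.014] [37 34 34]
(208, 234) [0.34  0.131 0.006] [79 82 79]
(355, 262) [ 0.24  -0.366  0.015] [99 65 41]
(400, 230) [ 0.344 -0.514  0.048] [36 33 34]
```

```bash
python3 - <<'E'
from h import *
for n,(u0,v0,u1,v1) in(('top',(210,130,260,180)),('side',(195,180,250,212))):
    im,d=load(n);P=cloud(n,d);g=im.max(-1).astype(int);z=P[...,2]
    mm=np.zeros(z.shape,bool);mm[v0:v1,u0:u1]=True
    mm&=(z>.14)&(z<.16)&(g<75);p=P[mm]
    q=p[:,:2]-p[:,:2].mean(0);U,S,V=np.linalg.svd(q,full_matrices=False)
    print(n,len(p),p.mean(0).round(4),cv2.minAreaRect((p[:,:2]*1000).astype(np.float32)),'yaw',np.degrees(np.arctan2(V[0,1],V[0,0])).round(1))
def circ(n,box,zl,zh,gl=0,gh=256):
    im,d=load(n);P=cloud(n,d);g=im.max(-1).astype(int);z=P[...,2];u0,v0,u1,v1=box
    mm=np.zeros(z.shape,bool);mm[v0:v1,u0:u1]=True
    mm&=(z>zl)&(z<zh)&(g>=gl)&(g<gh);return P[mm]
for nm,n,b,zl,zh,gl,gh in(('plug','side',(180,170,265,260),.105,.122,100,256),('plug','top',(200,120,275,195),.105,.122,100,256),('knob','top',(310,180,345,210),.03,.07,0,80),('knob','side',(255,155,280,178),.03,.07,0,80),
  ('blkL','top',(105,160,135,195),.004,.08,0,256),('blkL','side',(210,320,252,352),.004,.08,0,256),('blkR','top',(290,130,320,158),.004,.08,0,256),('blkR','side',(203,165,225,186),.004,.08,0,256)):
    p=circ(n,b,zl,zh,gl,gh);xy=(p[:,:2]*1000).astype(np.float32)
    print(nm,n,len(p),p.mean(0).round(3),p.max(0).round(3),cv2.minAreaRect(xy),cv2.minEnclosingCircle(xy))
E
```

```text
top 137 [0.5887 0.0282 0.1498] ((590.1087646484375, 28.77410125732422), (99.10856628417969, 14.334635734558105), 30.863954544067383) yaw -148.9
side 155 [0.5914 0.0355 0.1469] ((591.4649047851562, 33.54983139038086), (95.95574188232422, 18.3929500579834), 31.762584686279297) yaw 31.7
plug side 1840 [0.589 0.045 0.113] [0.687 0.13  0.121] ((590.1463012695312, 31.6141357421875), (194.37911987304688, 196.53184509277344), 16.426849365234375) ((589.255859375, 30.088991165161133), 100.86119842529297)
plug top 2400 [0.59  0.028 0.114] [0.687 0.126 0.122] ((590.68115234375, 29.87468719482422), (192.10385131835938, 191.4768829345703), 88.71125793457031) ((591.2255859375, 28.692249298095703), 97.93775939941406)
knob top 90 [ 0.467 -0.277  0.051] [ 0.484 -0.261  0.063] ((468.3791809082031, -276.7731628417969), (31.622108459472656, 30.804521560668945), 1.602778434753418) ((468.12506103515625, -277.39776611328125), 17.694860458374023)
knob side 81 [ 0.471 -0.268  0.045] [ 0.486 -0.254  0.054] ((470.79083251953125, -272.33306884765625), (33.443878173828125, 32.0039176940918), 50.17982864379883) ((
[... 235 characters left out ...]
, 443.34381103515625), 79.71967315673828)
blkL side 531 [0.541 0.44  0.036] [0.583 0.458 0.061] ((534.7933959960938, 418.65753173828125), (76.9019775390625, 82.49517822265625), 77.07642364501953) ((540.6442260742188, 418.7239990234375), 50.648658752441406)
blkR top 409 [ 0.652 -0.204  0.023] [ 0.706 -0.155  0.066] ((656.234130859375, -207.91355895996094), (103.22817993164062, 100.5393295288086), 88.86447143554688) ((656.530517578125, -206.2455596923828), 70.46025085449219)
blkR side 162 [ 0.652 -0.196  0.04 ] [ 0.687 -0.175  0.062] ((667.3447265625, -251.10757446289062), (55.32543182373047, 156.93592834472656), 11.838471412658691) ((659.0101318359375, -252.85458374023438), 78.70231628417969)
```

```bash
python3 -m pendant '[[[0.7,0.92,0.1],0.13,1],[[0.7,0.92,0.1],0.13,1],[[0.7,0.92,0.1],0.13,1],[[0.7,0.92,0.1],0.13,1],[[0.7,0.92,0.1],0.13,1],[[0.7,0.92,0.1],0.13,1],[[0.7,0.92,0],0.13,1],[[0.7,0.92,0],0.13,1],[[0.7,0.92,0],0.13,1],[[0.7,0.92,0],0.13,1],[[0.7,0.92,0],0.13,1],[[0.7,0.92,0],0.13,1]]'
python3 - <<'E'
from h import *
s=env.observe();print(s['position'],s['q'])
snap('top','top1.png');snap('side','side1.png')
E
```

```text
time_s: 1.1
position: [0.4187, -0.1914, 0.2492]
tool_rot: [[-0.903, -0.0, 0.429], [-0.429, 0.0, -0.903], [0.0, -1.0, -0.0]]
ft_force: [0.5, 0.1, -0.1]
grip_width: 0.0857
[ 0.41873048 -0.19141637  0.2491917 ] [-3.93536005e+01  1.19627734e+01  8.56977960e+01  1.50307603e-03
  8.23631578e+01  2.52395637e+01]
```

View pics/top1.png

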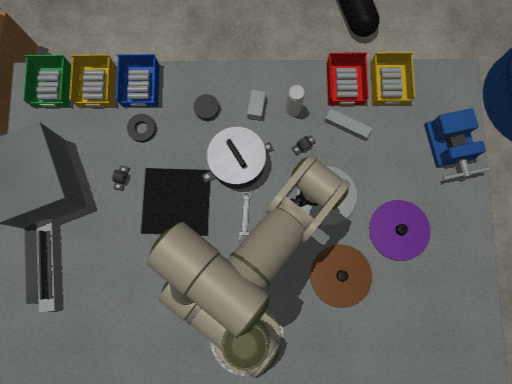

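View pics/side1.png

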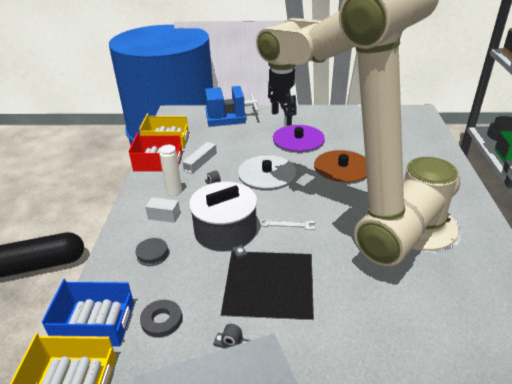

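```bash
python3 - <<'E'
from h import *
im,d=load('top');P=cloud('top',d)
for v in range(100,330,12):
    print(v,[tuple((P[v,u]*100).round().astype(int)) for u in range(4,112,12)])
crop(im,0,100,140,330,2.6,'left.png')
im,d=load('side');crop(im,90,280,330,384,3.2,'sl.png')
E
```

```text
100 [(np.int64(103), np.int64(116), np.int64(-53)), (np.int64(83), np.int64(83), np.int64(0)), (np.int64(81), np.int64(76), np.int64(6)), (np.int64(83), np.int64(74), np.int64(1)), (np.int64(82), np.int64(69), np.int64(2)), (np.int64(81), np.int64(64), np.int64(5)), (np.int64(82), np.int64(60), np.int64(3)), (np.int64(83), np.int64(57), np.int64(0)), (np.int64(82), np.int64(52), np.int64(1))]
112 [(np.int64(98), np.int64(117), np.int64(-55)), (np.int64(78), np.int64(82), np.int64(0)), (np.int64(78), np.int64(78), np.int64(0)), (np.int64(78), np.int64(74), np.int64(1)), (np.int64(78), np.int64(69), np.int64(0)), (np.int64(78), np.int64(65), np.int64(1)), (np.int64(78), np.int64(61), np.int64(1)), (np.int64(78), np.int64(56), np.int64(1)), (np.int64(78), np.int64(52), np.int64(0))]
124 [(np.int64(92), np.int64(117), np.int64(-57)), (np.int64(74), np.int64(82), np.int64(1)), (np.int64(74), np.int64(78), np.int64(0)), (np.int64(67), np.int64(64), np.int64(20)), (np.int64(74), np.int64(69), np.int64(0)), (np.int64(74), np.int64(65), np.int64(0)), (np.int64(74), np.int64(61), np.int64(0)),
[... 6076 characters left out ...]
nt64(76), np.int64(1)), (np.int64(7), np.int64(72), np.int64(1)), (np.int64(7), np.int64(69), np.int64(0)), (np.int64(7), np.int64(65), np.int64(0)), (np.int64(7), np.int64(61), np.int64(1)), (np.int64(7), np.int64(57), np.int64(1)), (np.int64(7), np.int64(53), np.int64(0)), (np.int64(7), np.int64(49), np.int64(1))]
328 [(np.int64(4), np.int64(80), np.int64(1)), (np.int64(4), np.int64(76), np.int64(1)), (np.int64(3), np.int64(72), np.int64(0)), (np.int64(3), np.int64(68), np.int64(1)), (np.int64(3), np.int64(64), np.int64(0)), (np.int64(3), np.int64(60), np.int64(0)), (np.int64(3), np.int64(56), np.int64(1)), (np.int64(3), np.int64(52), np.int64(0)), (np.int64(3), np.int64(49), np.int64(0))]
```

View pics/left.png

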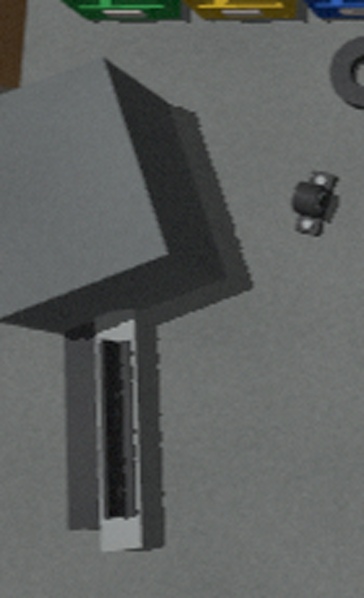

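View pics/sl.png

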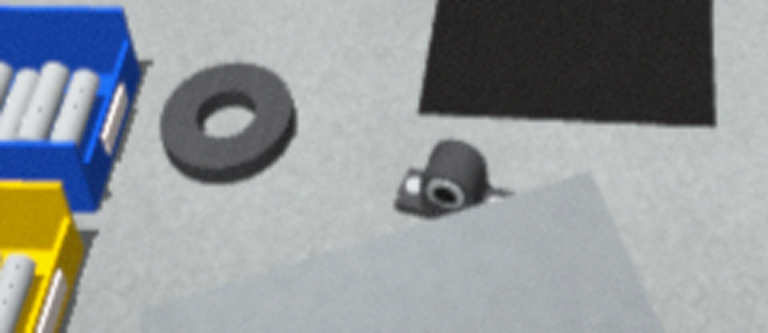

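```bash
python3 -m pendant '[[[0.71,0.92,0],0.14,1],[[0.71,0.92,0],0.14,1],[[0.71,0.92,0],0.14,1],[[0.71,0.92,0],0.14,1],[[0.71,0.92,0],0.14,1],[[0.71,0.92,0],0.14,1],[[0.71,0.92,0],0.14,1],[[0.71,0.92,0],0.14,1],[[0,0,-0.5],0,1],[[0,0,-0.7],0,1],[[0,0,-0.7],0,1],[[0,0,-0.5],0,1]]'
python3 - <<'E'
from h import *
s=env.observe();print(s['position'],s['q'])
im,d=snap('top','top2.png');im2,d=snap('side')
crop(im2,150,100,300,260,3.5,'side2.png')
E
```

```text
time_s: 2.2
position: [0.5879, 0.0272, 0.1751]
tool_rot: [[-0.857, -0.003, 0.515], [-0.515, 0.0, -0.857], [0.002, -1.0, -0.002]]
ft_force: [-0.3, 0.5, -0.9]
grip_width: 0.0853
[0.58786279 0.02720943 0.17509982] [-8.86079921e+00  2.82288711e+01  7.32446716e+01 -1.45706256e-02
  7.86802799e+01  5.01754018e+01]
```

View pics/top2.png

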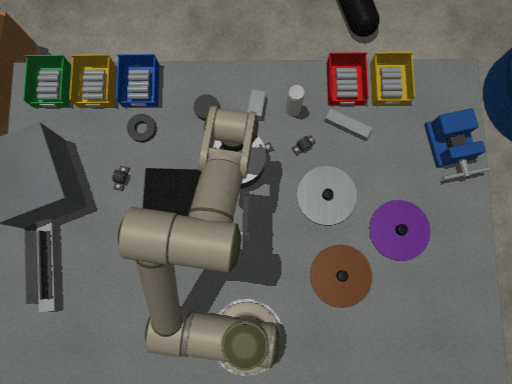

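View pics/side2.png

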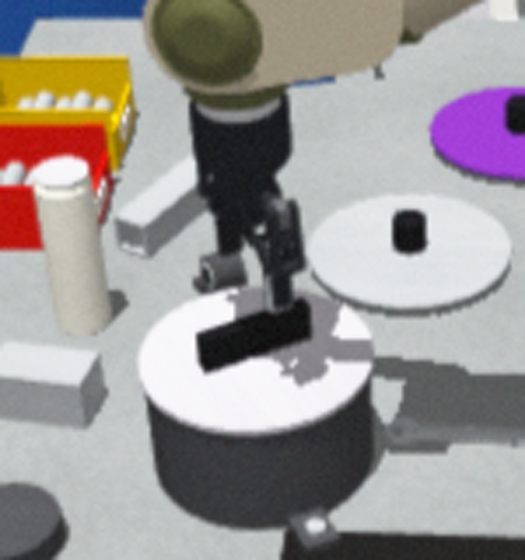

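```bash
python3 -m pendant '[[[0.05,0.04,-0.6],0,1],[[0,0,-0.6],0,1],[[0,0,-0.4],0,1],[[0,0,-0.25],0,1],[[0,0,0],0,1],[[0,0,0],0,0],[[0,0,0],0,0],[[0,0,0],0,0],[[0,0,0],0,0],[[0,0,0],0,0],[[0,0,0],0,0],[[0,0,0],0,0]]' 70
python3 -m pendant '[[[0,0,0],0,0],[[0,0,0],0,0],[[0,0,0],0,0]]'
python3 - <<'E'
from h import *
s=env.observe();print(s['position'],s['q'],s['wrist_torque'],s['ft_force'])
im2,d=snap('side')
crop(im2,150,100,300,260,3.5,'side3.png')
E
```

```text
time_s: 3.3
position: [0.5902, 0.0288, 0.1224]
tool_rot: [[-0.857, 0.001, 0.515], [-0.515, -0.0, -0.857], [-0.001, -1.0, 0.001]]
ft_force: [-0.5, -1.1, 4.1]
grip_width: 0.0148
time_s: 3.55
position: [0.5902, 0.0288, 0.1224]
tool_rot: [[-0.857, 0.001, 0.515], [-0.515, -0.0, -0.857], [-0.001, -1.0, 0.001]]
ft_force: [-0.9, -0.5, 6.1]
grip_width: 0.0151
[0.59022607 0.02879214 0.12236742] [-8.67222399e+00  3.12977876e+01  7.72376528e+01 -9.81461517e-03
  7.14065906e+01  5.03501872e+01] [-0.1213166   0.11066057  0.00997894] [-0.87043209 -0.49980098  6.12966977]
```

View pics/side3.png

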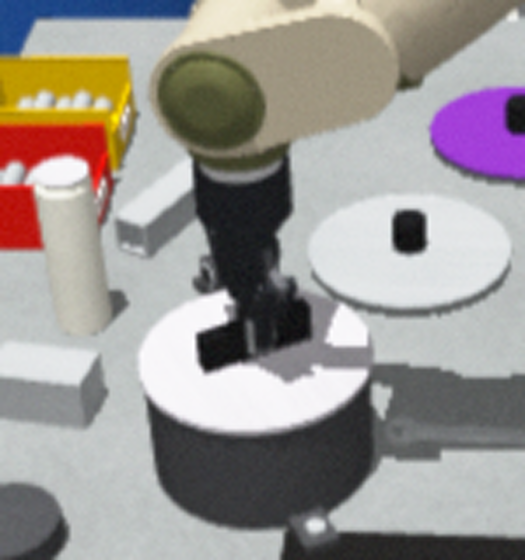

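```bash
python3 -m pendant '[[[0,0,0.03],0.3,0],[[0,0,0],0.6,0],[[0,0,0],0.7,0],[[0,0,0],0.7,0],[[0,0,0],0.7,0]]'
python3 -m pendant '[[[0,0,0],0.8,0],[[0,0,0],0.8,0],[[0,0,0],0.8,0],[[0,0,0],0.8,0],[[0,0,0],0.8,0],[[0,0,0],0.8,0],[[0,0,0],0.8,0],[[0,0,0],0.8,0],[[0,0,0],0.8,0],[[0,0,0],0.8,0],[[0,0,0],0.8,0],[[0,0,0],0.8,0]]'
```

```text
time_s: 4.02
position: [0.5899, 0.029, 0.1224]
tool_rot: [[-0.693, -0.0, 0.721], [-0.721, 0.0, -0.693], [0.0, -1.0, -0.001]]
ft_force: [-0.7, 0.1, -0.6]
grip_width: 0.0151
time_s: 5.02
position: [0.5899, 0.029, 0.1224]
tool_rot: [[0.072, -0.0, 0.997], [-0.997, 0.0, 0.072], [-0.0, -1.0, -0.0]]
ft_force: [0.1, -0.1, -0.1]
grip_width: 0.0151
```

```bash
python3 -m pendant '[[[0,0,0],0.8,0],[[0,0,0],0.8,0],[[0,0,0],0.8,0],[[0,0,0],0.8,0],[[0,0,0],0.8,0],[[0,0,0],0.5,0],[[0,0,0],0.3,0],[[0,0,0],0,0],[[0,0,0],0,0]]'
python3 - <<'E'
from h import *
im2,d=snap('side')
crop(im2,150,100,300,260,3.5,'side4.png')
E
```

```text
time_s: 5.77
position: [0.5899, 0.029, 0.1224]
tool_rot: [[0.469, -0.001, 0.883], [-0.883, 0.0, 0.469], [-0.0, -1.0, -0.0]]
ft_force: [-0.5, 0.9, -1.4]
grip_width: 0.0148
```

View pics/side4.png

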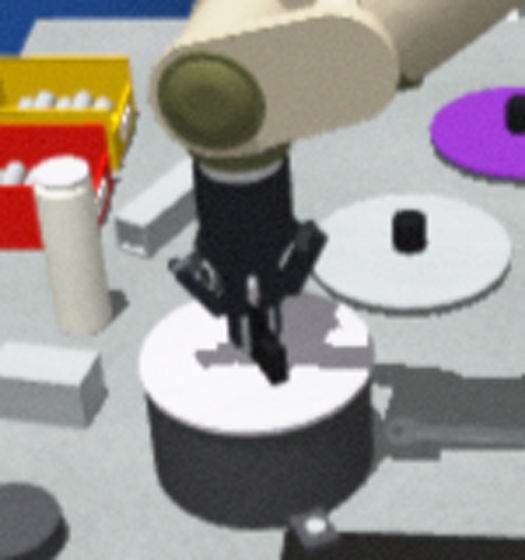

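```bash
python3 -m pendant '[[[0,0,0.1],0,0],[[0,0,0.2],0,0],[[0,0,0.2],0,0],[[0,0,0.2],0,0],[[0,0,0],0,0]]'
python3 -m pendant '[[[0,0,0.2],0,0],[[0,0,0.3],0,0],[[0,0,0.4],0,0],[[0,0,0.5],0,0],[[0,0,0.3],0,0],[[0,0,0.2],0,0],[[0,0,0],0,0],[[0,0,0],0,0]]'
python3 - <<'E'
from h import *
im2,d=snap('side')
crop(im2,150,100,300,260,3.5,'side5.png')
E
```

```text
time_s: 6.23
position: [0.5906, 0.0288, 0.1453]
tool_rot: [[0.469, 0.002, 0.883], [-0.883, -0.0, 0.469], [0.002, -1.0, 0.002]]
ft_force: [-0.1, 0.0, -5.4]
grip_width: 0.0151
time_s: 6.9
position: [0.5899, 0.0289, 0.2005]
tool_rot: [[0.469, -0.0, 0.883], [-0.883, 0.0, 0.469], [-0.0, -1.0, -0.0]]
ft_force: [-0.3, 0.5, -5.0]
grip_width: 0.0149
```

View pics/side5.png

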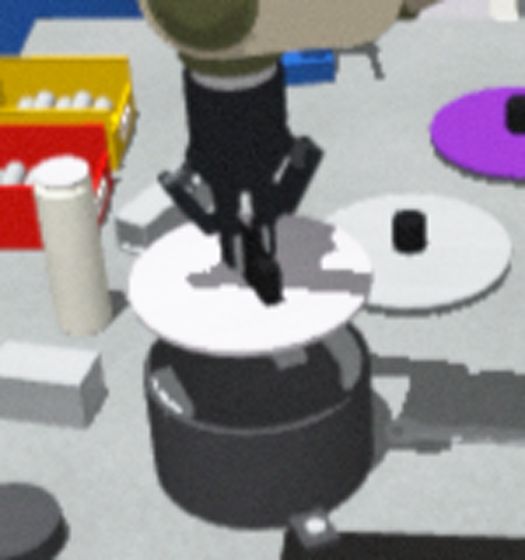

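```bash
python3 -m pendant '[[[0,0,0.35],0,0],[[-0.3,0.5,0],0,0],[[-0.45,0.7,0],0,0],[[-0.6,0.9,0],0,0],[[-0.6,0.95,0],0,0],[[-0.6,0.95,0],0,0],[[-0.6,0.95,0],0,0],[[-0.55,0.9,0],0,0],[[-0.4,0.65,0],0,0],[[-0.3,0.4,0],0,0],[[-0.13,0.2,0],0,0],[[0,0,0],0,0]]'
python3 -m pendant '[[[0,0,-0.3],0,0],[[0,0,-0.6],0,0],[[0,0,-0.8],0,0],[[0,0,-0.8],0,0],[[0,0,-0.8],0,0],[[0,0,-0.6],0,0],[[0,0,-0.4],0,0],[[0,0,-0.3],0,0],[[0,0,-0.2],0,0],[[0,0,0],0,0]]'
python3 - <<'E'
from h import *
s=env.observe();print(s['position'],s['q'],s['ft_force'])
im2,d=snap('side')
crop(im2,180,150,340,350,2.8,'side6.png')
E
```

```text
time_s: 7.95
position: [0.4529, 0.243, 0.2109]
tool_rot: [[0.471, -0.001, 0.882], [-0.882, 0.0, 0.471], [-0.0, -1.0, -0.001]]
ft_force: [0.6, 0.9, -4.9]
grip_width: 0.0151
time_s: 8.78
position: [0.454, 0.2412, 0.0661]
tool_rot: [[0.468, -0.002, 0.884], [-0.884, -0.001, 0.468], [-0.0, -1.0, -0.002]]
ft_force: [-0.3, 0.4, -5.1]
grip_width: 0.0147
[0.45404478 0.24124055 0.06607256] [ 1.47744970e+01  2.90883586e+01  9.35380517e+01 -6.33125503e-03
  5.74791474e+01 -1.31462650e+01] [-0.30262164  0.39214567 -5.05737209]
```

View pics/side6.png

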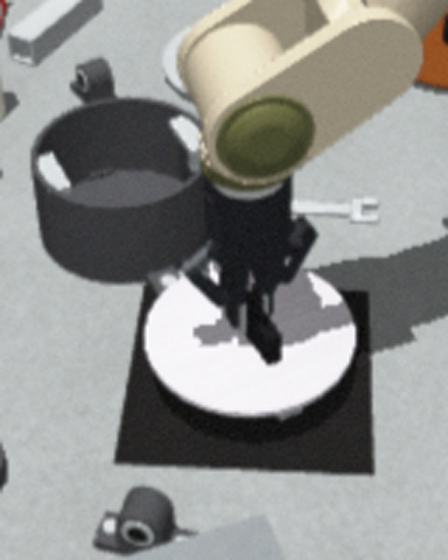

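```bash
python3 -m pendant '[[[0,0,-0.2],0,0],[[0,0,-0.2],0,0],[[0,0,-0.07],0,0],[[0,0,0],0,0]]'
python3 -m pendant '[[[0,0,-0.07],0,0],[[0,0,0],0,0]]'
```

```text
time_s: 9.17
position: [0.4538, 0.2418, 0.0527]
tool_rot: [[0.469, -0.001, 0.883], [-0.883, -0.0, 0.469], [-0.0, -1.0, -0.001]]
ft_force: [0.5, -0.1, -5.1]
grip_width: 0.0148
time_s: 9.33
position: [0.4541, 0.2419, 0.0509]
tool_rot: [[0.469, -0.0, 0.883], [-0.883, 0.0, 0.469], [-0.0, -1.0, 0.0]]
ft_force: [-0.2, -0.0, -5.0]
grip_width: 0.0144
```

```bash
python3 -m pendant '[[[0,0,-0.05],0,0],[[0,0,0],0,0]]'
python3 -m pendant '[[[0,0,-0.04],0,0],[[0,0,0],0,0]]'
```

```text
time_s: 9.5
position: [0.4541, 0.2419, 0.0494]
tool_rot: [[0.469, -0.0, 0.883], [-0.883, 0.0, 0.469], [-0.0, -1.0, 0.0]]
ft_force: [-0.1, -0.2, -5.8]
grip_width: 0.0151
time_s: 9.67
position: [0.4541, 0.2419, 0.0494]
tool_rot: [[0.469, 0.001, 0.883], [-0.883, 0.0, 0.469], [0.0, -1.0, 0.001]]
ft_force: [-3.2, -1.9, 5.9]
grip_width: 0.015
```

```bash
python3 -m pendant '[[[0,0,0],0,0.4],[[0,0,0],0,0.6],[[0,0,0],0,1],[[0,0,0],0,1],[[0,0,0],0,1],[[0,0,0.3],0,1],[[0,0,0.5],0,1],[[0,0,0.8],0,1],[[0,0,0.9],0,1],[[0,0,0.9],0,1],[[0,0,0.9],0,1],[[0,0,0.7],0,1]]'
python3 - <<'E'
from h import *
im,d=snap('top','top7.png');im2,d=snap('side')
crop(im2,150,150,340,370,2.6,'side7.png')
E
```

```text
time_s: 10.67
position: [0.4542, 0.242, 0.2012]
tool_rot: [[0.469, 0.002, 0.883], [-0.883, 0.001, 0.469], [0.001, -1.0, 0.002]]
ft_force: [-0.6, -0.7, 0.5]
grip_width: 0.0854
```

View pics/side7.png

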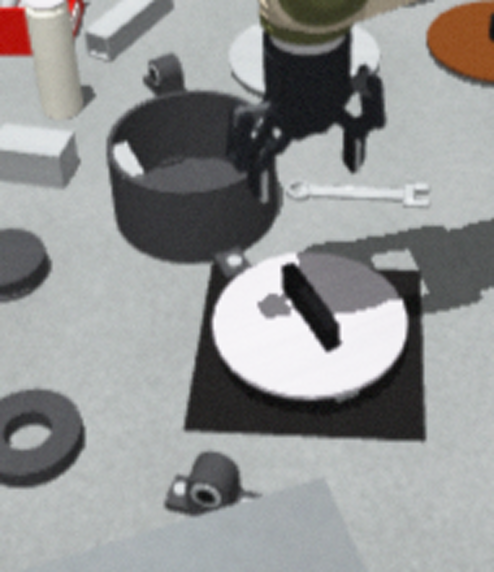

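View pics/top7.png

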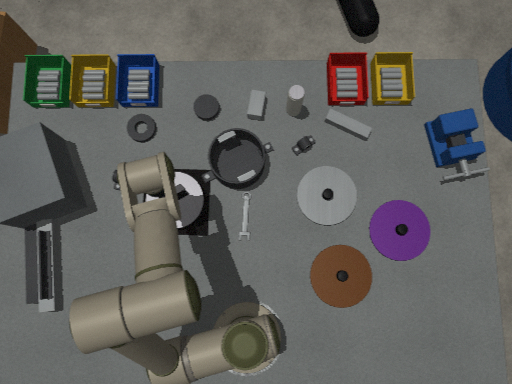

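```bash
cat >> h.py <<'E'
def ray(n,u,v,z):
    m=env.camera_model(n);K=np.array(m['camera_matrix']);R=np.array(m['R']);t=np.array(m['t'])
    c=-R.T@t; r=R.T@np.array([(u-K[0,2])/K[0,0],(v-K[1,2])/K[1,1],1]); return c+r*(z-c[2])/r[2]
E
python3 - <<'E'
from h import *
for nm,a,b,z in(('L',(124.3,168.8),(118.1,186),.014),('R',(311.5,139.5),(295.7,148.8),.014),('tabs',(228,136),(245,179),.101)):
    A=ray('top',*a,z);B=ray('top',*b,z);e=A-B
    print(nm,A.round(4),B.round(4),((A+B)/2).round(4),np.hypot(e[0],e[1]).round(4),np.degrees(np.arctan2(e[1],e[0])).round(1))
im,d=np.load('/tmp/last_top.npz')['im'],None
crop(im,190,110,325,210,5.9,'pot.png')
z=np.load('/tmp/last_top.npz');im,d=z['im'],z['d'];P=cloud('top',d);g=im.max(-1)
sub=np.zeros(g.shape,bool);sub[125:192,205:270]=1
m=sub&(g>120)&(P[...,2]>.08)&(P[...,2]<.115)
k,lab,st,cen=cv2.connectedComponentsWithStats(m.astype(np.uint8))
for i in range(1,k):
    if st[i,4]>10:p=P[lab==i];print('tab',st[i],p.mean(0).round(4))
m=sub&(P[...,2]>.098)&(P[...,2]<.115);p=P[m];print(len(p),cv2.minEnclosingCircle((p[:,:2]*1000).astype(np.float32)))
E
```

```text
L [0.5687 0.4237 0.014 ] [0.5079 0.4427 0.014 ] [0.5383 0.4332 0.014 ] 0.0637 -17.4
R [ 0.6683 -0.232   0.014 ] [ 0.635  -0.1755  0.014 ] [ 0.6517 -0.2037  0.014 ] 0.0655 -59.5
tabs [0.6585 0.0569 0.101 ] [0.5114 0.0006 0.101 ] [0.585  0.0287 0.101 ] 0.1575 20.9
tab [218 131  17  11  90] [0.6591 0.0633 0.1028]
tab [238 170  17  11  94] [ 0.5226 -0.0042  0.1026]
568 ((590.7658081054688, 28.115304946899414), 95.63529968261719)
```

View pics/pot.png

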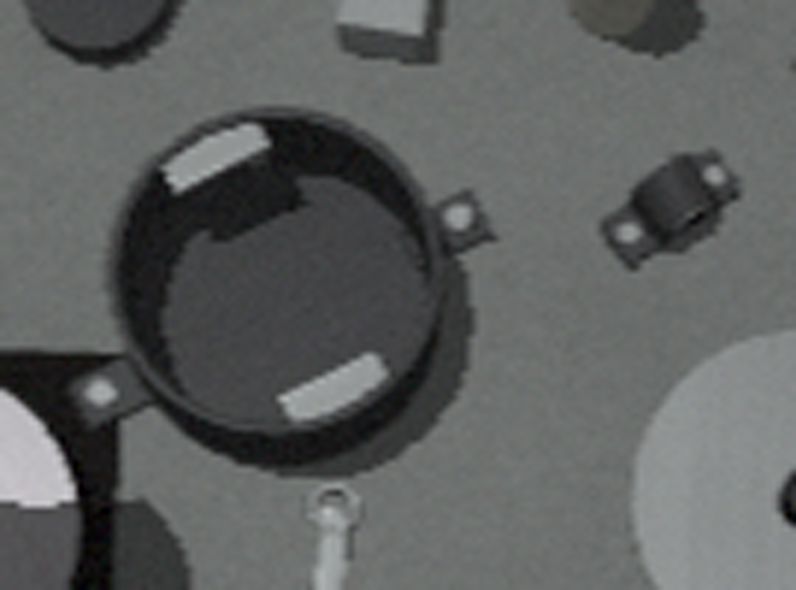

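```bash
python3 - <<'E'
from h import *
print(ray('top',120.5,176.4,.052),ray('top',(632-610)/1.0 if 0 else 303.8,144.5,.052))
im=cv2.cvtColor(cv2.imread('pics/top2.png'),cv2.COLOR_BGR2RGB)
crop(im,100,155,145,200,13,'Lb.png'); crop(im,282,122,327,167,13,'Rb.png')
im,d=load('side');P=cloud('side',d)
crop(im,205,315,260,360,12,'Ls.png');
for nm,(u0,v0,u1,v1) in(('L',(210,318,252,352)),):
    p=P[v0:v1,u0:u1].reshape(-1,3);g=im[v0:v1,u0:u1].max(-1).ravel()
    p2=p[(p[:,2]>.048)&(p[:,2]<.07)&(p[:,1]<.47)];print(nm,len(p2),p2.mean(0),p2.min(0),p2.max(0))
    print(p[(g>150)].round(3)[:12])
z=np.load('/tmp/last_top.npz');P=cloud('top',z['d'])
b=P[130:158,290:320].reshape(-1,3);b2=b[b[:,2]>.045];print('R',len(b2),b2.mean(0),b2.min(0),b2.max(0))
E
```

```text
[0.53401244 0.42484327 0.052     ] [ 0.64006743 -0.20067331  0.052     ]
L 199 [0.53673525 0.43856988 0.0542972 ] [0.51772653 0.41877906 0.04801606] [0.55716146 0.45528251 0.06040072]
[[ 0.598  0.364  0.005]
 [ 0.597  0.357 -0.003]
 [ 0.593  0.361  0.001]
 [ 0.591  0.359 -0.001]
 [ 0.589  0.359 -0.001]
 [ 0.586  0.362  0.003]
 [ 0.584  0.357 -0.003]
 [ 0.581  0.36   0.001]
 [ 0.579  0.36   0.001]
 [ 0.577  0.358 -0.003]
 [ 0.574  0.36   0.   ]
 [ 0.572  0.359 -0.001]]
R 112 [ 0.63225604 -0.19768119  0.11341956] [ 0.20157618 -0.22635506  0.04515547] [ 0.67160229 -0.04325668  1.67267911]
```

View pics/Lb.png

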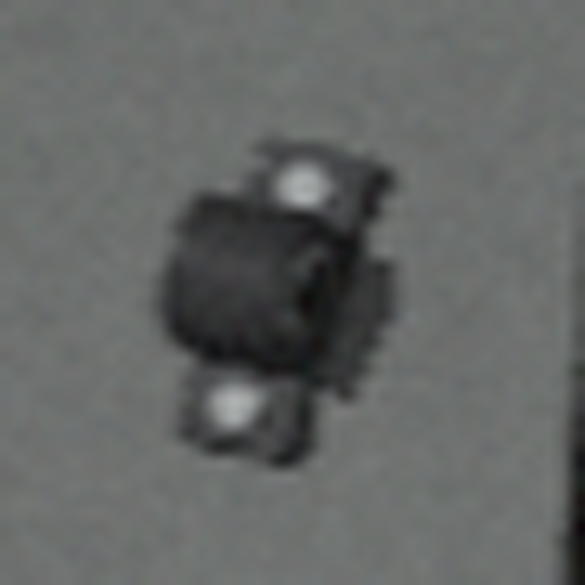

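View pics/Rb.png

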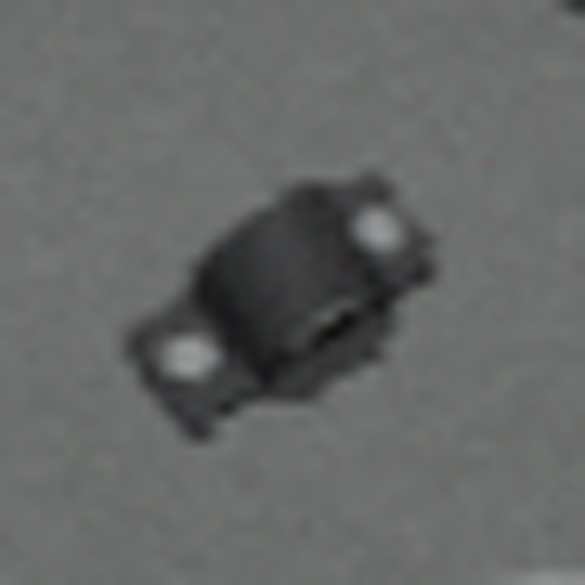

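View pics/Ls.png

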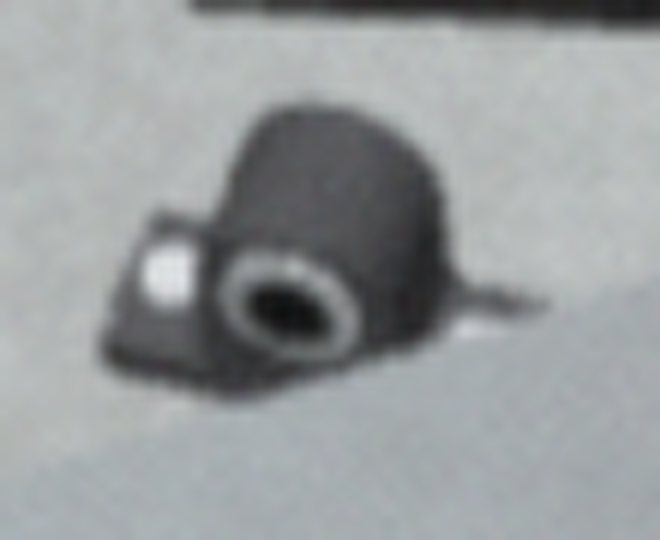

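```bash
python3 - <<'E'
from h import *
for nm,a,b,z in(('L',(122.7,168.8),(117.6,185.7),.013),('R',(310.8,139.1),(295.9,148.8),.013)):
    A=ray('top',*a,z);B=ray('top',*b,z);e=A-B
    print(nm,A.round(4),B.round(4),((A+B)/2).round(4),np.hypot(e[0],e[1]).round(4),np.degrees(np.arctan2(e[1],e[0])).round(1))
# side check: bolt of L at crop (170,272)/12
print(ray('side',205+170/12-.5,315+272/12-.5,.013))
E
```

```text
L [0.569  0.4296 0.013 ] [0.5092 0.4448 0.013 ] [0.5391 0.4372 0.013 ] 0.0617 -14.3
R [ 0.6701 -0.2297  0.013 ] [ 0.6353 -0.1763  0.013 ] [ 0.6527 -0.203   0.013 ] 0.0637 -56.9
[0.56941811 0.42503234 0.013     ]
```

```bash
python3 -m pendant '[[[0.25,0.6,0],-0.8,1],[[0.26,0.6,0],-0.8,1],[[0.26,0.6,0],-0.8,1],[[0.26,0.6,0],-0.8,1],[[0.26,0.6,0],-0.8,1],[[0.26,0.6,0],-0.8,1],[[0.26,0.6,0],-0.8,1],[[0.26,0.6,-0.3],-0.8,1],[[0.26,0.6,-0.6],-0.8,1],[[0.26,0.6,-0.7],-0.8,1],[[0.24,0.47,-0.7],-0.7,1],[[0,0,-0.4],0,1]]'
python3 -m pendant '[[[0,0,-0.2],0,1],[[0,0,0],0,1]]'
python3 - <<'E'
from h import *
im,d=snap('top');im2,d=snap('side')
crop(im2,180,270,300,360,6,'side8.png');crop(im,80,130,180,220,6,'top8.png')
E
```

```text
time_s: 11.77
position: [0.5385, 0.4375, 0.1134]
tool_rot: [[-0.269, -0.004, 0.963], [-0.963, -0.002, -0.269], [0.002, -1.0, -0.003]]
ft_force: [0.2, -0.0, -0.8]
grip_width: 0.0856
time_s: 11.93
position: [0.5382, 0.4355, 0.1094]
tool_rot: [[-0.267, -0.003, 0.964], [-0.964, -0.002, -0.267], [0.003, -1.0, -0.003]]
ft_force: [-0.2, 0.7, -0.5]
grip_width: 0.0856
```

View pics/side8.png

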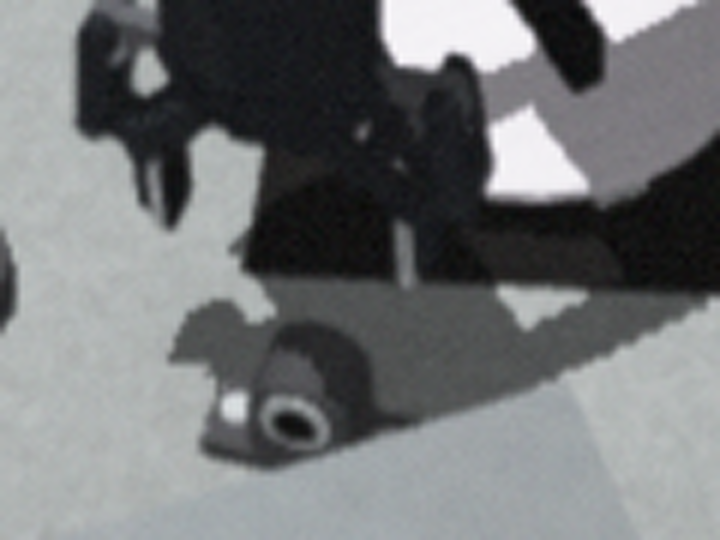

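View pics/top8.png

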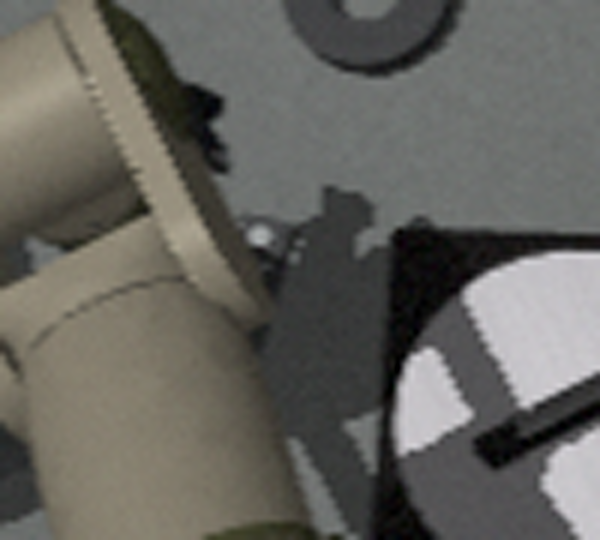

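```bash
python3 - <<'E'
from h import *
im,d=load('top');P=cloud('top',d)
for u,v in((85,145),(95,145),(92,165),(110,160),(105,140),(100,190),(115,200),(60,170),(75,165),(60,160)):print((u,v),P[v,u].round(3))
crop(im,0,100,200,320,2.7,'t8b.png')
im,d=load('side');cv2.imwrite('pics/s8.png',im[...,::-1])
E
```

```text
(85, 145) [0.547 0.42  0.41 ]
(95, 145) [0.548 0.394 0.408]
(92, 165) [0.503 0.414 0.365]
(110, 160) [0.502 0.347 0.423]
(105, 140) [0.567 0.375 0.388]
(100, 190) [0.415 0.356 0.464]
(115, 200) [0.386 0.311 0.486]
(60, 170) [0.535 0.587 0.159]
(75, 165) [0.496 0.449 0.395]
(60, 160) [0.506 0.484 0.412]
```

View pics/t8b.png

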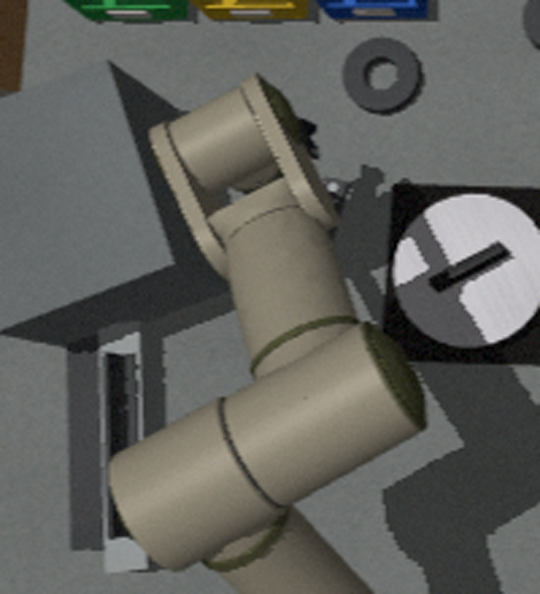

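View pics/s8.png

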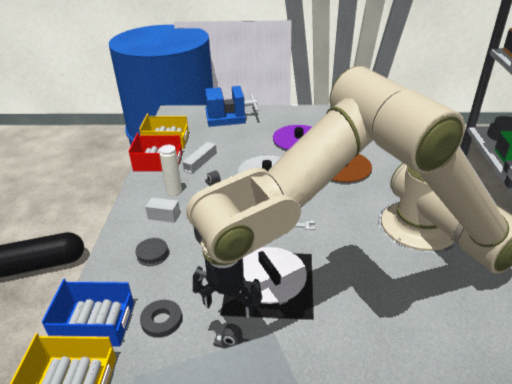

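```bash
python3 -m pendant '[[[0.02,0.01,-0.5],0,1],[[0,0,-0.7],0,1],[[0,0,-0.7],0,1],[[0,0,-0.6],0,1],[[0,0,-0.4],0,1],[[0,0,-0.3],0,1],[[0,0,0],0,1],[[0,0,0],0,0.3],[[0,0,0],0,0.3],[[0,0,0],0,0.3]]' 60
python3 -m pendant '[[[0,0,0],0,0],[[0,0,0],0,0],[[0,0,0],0,0],[[0,0,0],0,0],[[0,0,0],0,0]]'
python3 - <<'E'
from h import *
im2,d=snap('side')
crop(im2,180,270,300,360,6,'side9.png')
E
```

```text
time_s: 12.87
position: [0.5401, 0.4366, 0.0167]
tool_rot: [[-0.268, 0.002, 0.964], [-0.964, 0.001, -0.268], [-0.002, -1.0, 0.002]]
ft_force: [0.2, -0.0, -0.1]
grip_width: 0.0516
time_s: 13.28
position: [0.5401, 0.4367, 0.0166]
tool_rot: [[-0.268, 0.002, 0.964], [-0.964, 0.001, -0.268], [-0.002, -1.0, 0.001]]
ft_force: [-0.5, -0.5, 6.3]
grip_width: 0.0388
```

View pics/side9.png

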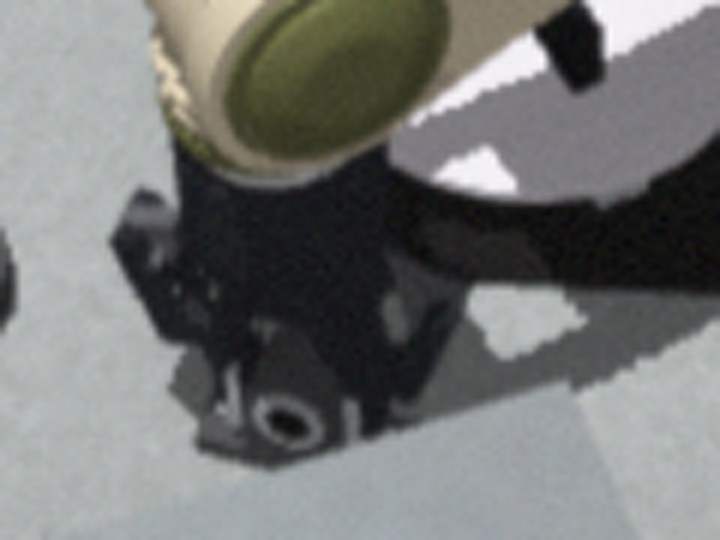

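```bash
python3 -m pendant '[[[0,0,0.2],0,0],[[0,0,0.5],0,0],[[0,0,0.8],0,0],[[0,0,0.9],0,0],[[0,0,0.9],0,0],[[0,0,0.9],0,0],[[0,0,0.8],0,0],[[0.08,-0.5,0.4],-0.4,0],[[0.08,-0.9,0],-0.7,0],[[0.08,-0.9,0],-0.7,0],[[0.08,-0.9,0],-0.7,0],[[0.08,-0.9,0],-0.7,0]]'
python3 -m pendant '[[[0.08,-0.9,0],-0.7,0],[[0.08,-0.9,0],-0.7,0],[[0.08,-0.9,0],-0.7,0],[[0.08,-0.9,0],-0.7,0],[[0.08,-0.9,0],-0.7,0],[[0.08,-0.9,0],-0.7,0],[[0.08,-0.9,0],-0.7,0],[[0.08,-0.9,0],-0.7,0],[[0.04,-0.8,0],-0.6,0],[[0.04,-0.7,0],-0.24,0],[[0,-0.18,0],0,0],[[0,0,0],0,0]]'
python3 - <<'E'
from h import *
s=env.observe();print(s['position'],s['q'],np.degrees(np.arctan2(s['tool_rot'][1][2],s['tool_rot'][0][2])))
im2,d=snap('side');im,d=snap('top')
crop(im2,150,110,300,260,3.7,'side10.png');crop(im,180,90,330,210,4,'top10.png')
E
```

```text
time_s: 14.33
position: [0.551, 0.3112, 0.1765]
tool_rot: [[-0.526, -0.002, 0.85], [-0.85, -0.001, -0.526], [0.002, -1.0, -0.001]]
ft_force: [0.2, -0.5, -4.5]
grip_width: 0.0387
time_s: 15.33
position: [0.5727, 0.0452, 0.1768]
tool_rot: [[-0.898, -0.002, 0.44], [-0.44, -0.0, -0.898], [0.001, -1.0, -0.001]]
ft_force: [-0.7, 1.1, -3.3]
grip_width: 0.0387
[0.57268391 0.04520544 0.17679253] [-7.28300975e+00  2.67684202e+01  7.55284101e+01 -1.36289229e-02
  7.77886987e+01  5.66044839e+01] -63.8846256489422
```

View pics/side10.png

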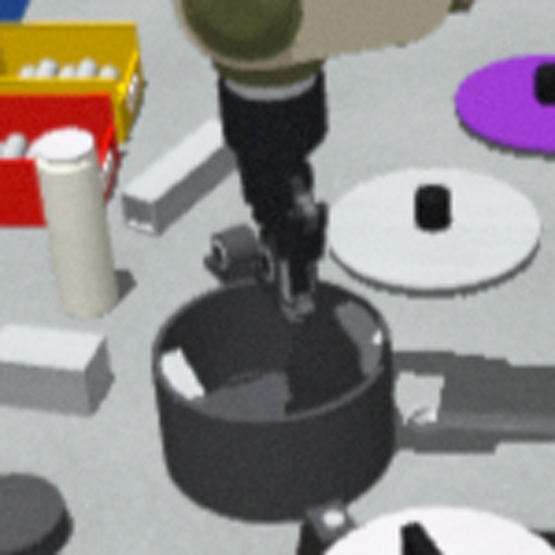

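View pics/top10.png

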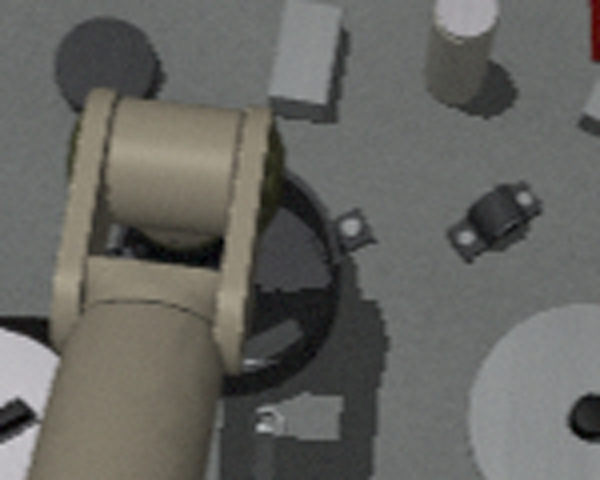

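```bash
python3 -m pendant '[[[0,-0.4,0],0,0],[[0.03,-0.43,0],0,0],[[0,0,-0.2],0,0],[[0,0,-0.4],0,0],[[0,0,-0.5],0,0],[[0,0,-0.5],0,0],[[0,0,-0.5],0,0],[[0,0,0],0,0],[[0,0,0],0,0]]'
python3 - <<'E'
from h import *
s=env.observe();print(s['position'],s['ft_force'])
im2,d=snap('side');im,d=snap('top')
crop(im2,150,110,300,260,3.7,'side11.png');crop(im,180,90,330,210,4,'top11.png')
E
```

```text
time_s: 16.18
position: [0.5738, 0.022, 0.1139]
tool_rot: [[-0.897, -0.002, 0.443], [-0.443, 0.0, -0.897], [0.001, -1.0, -0.001]]
ft_force: [0.5, 0.7, -2.7]
grip_width: 0.0389
[0.57384719 0.02204808 0.11387379] [ 0.47816873  0.67534528 -2.73297218]
```

View pics/side11.png

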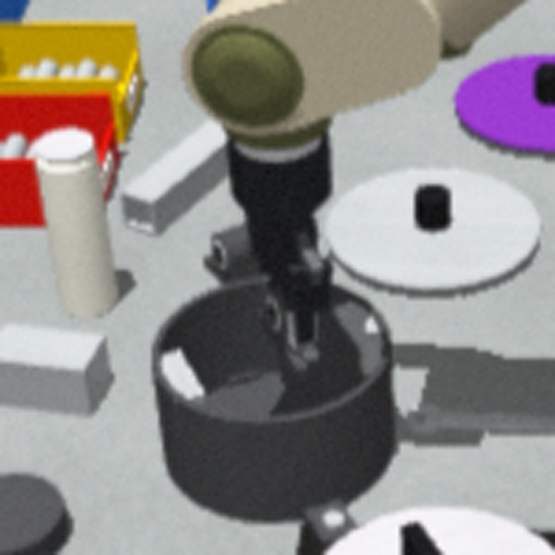

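View pics/top11.png

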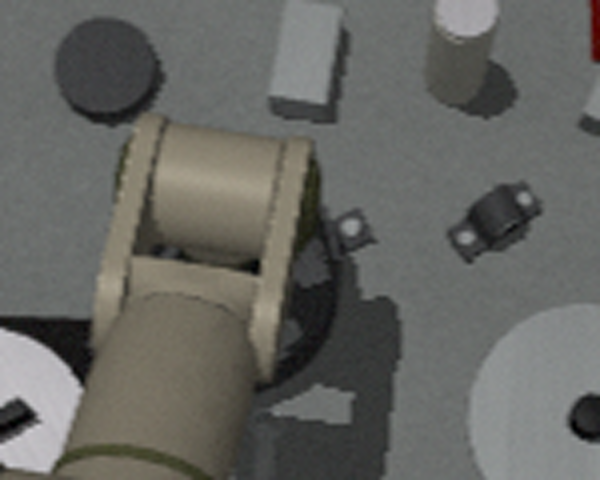

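```bash
python3 -m pendant '[[[0,-0.05,-0.3],0,0],[[0,0,-0.5],0,0],[[0,0,-0.5],0,0],[[0,0,-0.5],0,0],[[0,0,-0.3],0,0],[[0,0,0],0,0]]'
python3 -m pendant '[[[0,0,-0.3],0,0],[[0,0,-0.3],0,0],[[0,0,-0.2],0,0],[[0,0,0],0,0]]'
```

```text
time_s: 16.78
position: [0.5733, 0.0205, 0.0496]
tool_rot: [[-0.897, -0.003, 0.443], [-0.443, 0.001, -0.897], [0.002, -1.0, -0.002]]
ft_force: [-0.9, -0.0, -2.9]
grip_width: 0.0391
time_s: 17.12
position: [0.5735, 0.0206, 0.026]
tool_rot: [[-0.897, -0.002, 0.443], [-0.443, 0.0, -0.897], [0.002, -1.0, -0.001]]
ft_force: [-1.0, 0.6, -3.4]
grip_width: 0.039
```

```bash
python3 -m pendant '[[[0,0,-0.06],0,0],[[0,0,0],0,0]]'; python3 -m pendant '[[[0,0,-0.05],0,0],[[0,0,0],0,0]]'
```

```text
time_s: 17.28
position: [0.5742, 0.0205, 0.0255]
tool_rot: [[-0.897, 0.0, 0.443], [-0.443, -0.0, -0.897], [-0.0, -1.0, 0.0]]
ft_force: [-0.2, -0.7, -3.2]
grip_width: 0.0391
time_s: 17.45
position: [0.5742, 0.0205, 0.0241]
tool_rot: [[-0.897, 0.0, 0.443], [-0.443, -0.0, -0.897], [-0.0, -1.0, 0.0]]
ft_force: [-0.1, 0.2, -3.5]
grip_width: 0.0389
```

```bash
python3 -m pendant '[[[0,0,-0.05],0,0],[[0,0,0],0,0]]'; python3 -m pendant '[[[0,0,0],0,0.6],[[0,0,0],0,0.7],[[0,0,0],0,0.75],[[0,0,0],0,0.75],[[0,0,0.2],0,0.75],[[0,0,0.5],0,0.75],[[0,0,0.8],0,0.75],[[0,0,0.9],0,0.75],[[0,0,0.9],0,0.75],[[0,0,0.9],0,0.75],[[0,0,0.8],0,0.75],[[0,0,0.4],0,0.75]]'
```

```text
time_s: 17.62
position: [0.5743, 0.0205, 0.0226]
tool_rot: [[-0.897, 0.001, 0.443], [-0.443, -0.0, -0.897], [-0.0, -1.0, 0.0]]
ft_force: [-0.5, -0.5, -3.6]
grip_width: 0.0389
time_s: 18.62
position: [0.5748, 0.0204, 0.1884]
tool_rot: [[-0.897, 0.005, 0.443], [-0.443, -0.001, -0.897], [-0.004, -1.0, 0.003]]
ft_force: [0.6, -0.7, 0.3]
grip_width: 0.0644
```

```bash
python3 -m pendant '[[[0.2,-0.6,0],0.1,1],[[0.3,-0.85,0],0.18,1],[[0.3,-0.85,0],0.18,1],[[0.3,-0.85,0],0.18,1],[[0.3,-0.85,0],0.18,1],[[0.3,-0.85,0],0.18,1],[[0.3,-0.85,0],0.18,1],[[0.3,-0.85,0],0.18,1],[[0.3,-0.8,0],0,1],[[0.01,-0.1,0],0,1],[[0,0,0],0,1]]'
python3 - <<'E'
from h import *
s=env.observe();print(s['position'],s['ft_force'])
print(ray('top',294,108,0),ray('top',296,90,.17))
im2,d=snap('side');im,d=snap('top')
crop(im2,130,110,310,260,4,'side12.png');crop(im,180,70,390,230,3.7,'top12.png')
E
```

```text
time_s: 19.53
position: [0.6523, -0.2043, 0.1843]
tool_rot: [[-0.839, -0.0, 0.544], [-0.544, 0.0, -0.839], [0.0, -1.0, -0.0]]
ft_force: [0.9, 0.2, 0.1]
grip_width: 0.0855
[ 0.65226269 -0.20429913  0.18429018] [0.8548207  0.15356944 0.10438573]
[ 0.79005931 -0.17396194  0.        ] [ 0.79154046 -0.16854988  0.17      ]
```

View pics/side12.png

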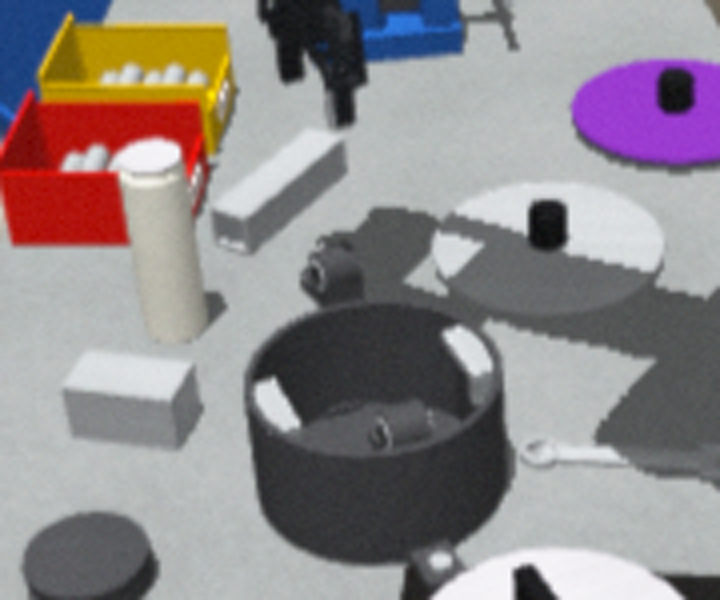

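View pics/top12.png

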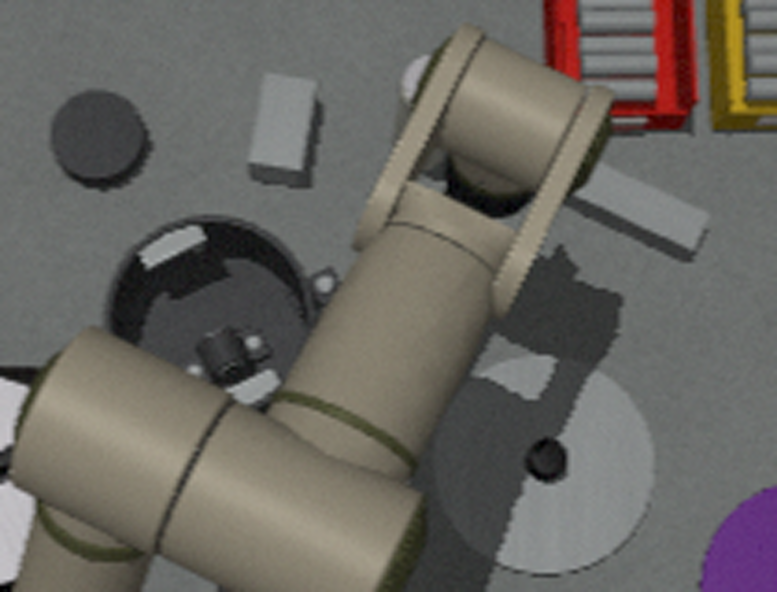

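```bash
python3 -m pendant '[[[0,0.04,-0.4],0,1],[[0,0,-0.7],0,1],[[0,0,-0.8],0,1],[[0,0,-0.8],0,1],[[0,0,-0.8],0,1],[[0,0,-0.7],0,1],[[0,0,-0.6],0,1],[[0,0,-0.4],0,1],[[0,0,-0.3],0,1],[[0,0,0],0,1],[[0,0,0],0,0.55],[[0,0,0],0,0.55]]'
python3 - <<'E'
from h import *
s=env.observe();print(s['position'],s['ft_force'])
im2,d=snap('side')
crop(im2,150,90,270,200,6,'side13.png')
E
```

```text
time_s: 20.63
position: [0.653, -0.2019, 0.0209]
tool_rot: [[-0.838, 0.002, 0.546], [-0.546, -0.001, -0.838], [-0.001, -1.0, 0.002]]
ft_force: [0.2, 0.3, 0.2]
grip_width: 0.0637
[ 0.65298444 -0.20187339  0.02087559] [0.22449677 0.2525619  0.19985029]
```

View pics/side13.png

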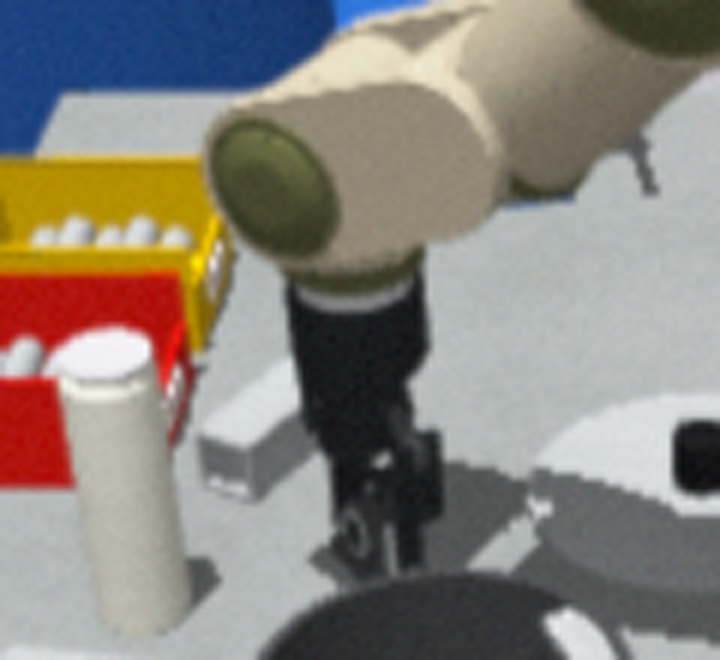

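```bash
python3 -m pendant '[[[0,0,-0.14],0,0.55],[[0,0,0],0,0.5],[[0,0,0],0,0],[[0,0,0],0,0],[[0,0,0],0,0],[[0,0,0],0,0],[[0,0,0],0,0],[[0,0,0],0,0]]' 60
python3 -m pendant '[[[0,0,0.2],0,0],[[0,0,0.5],0,0],[[0,0,0.8],0,0],[[0,0,0.9],0,0],[[0,0,0.9],0,0],[[0,0,0.9],0,0],[[0,0,0.8],0,0],[[0,0,0.4],0,0],[[0,0,0],0,0]]'
python3 - <<'E'
from h import *
im2,d=snap('side')
crop(im2,150,50,290,190,5,'side14.png')
E
```

```text
time_s: 21.35
position: [0.6525, -0.2019, 0.0156]
tool_rot: [[-0.838, 0.0, 0.546], [-0.546, -0.0, -0.838], [-0.0, -1.0, 0.0]]
ft_force: [-1.0, 0.4, 3.2]
grip_width: 0.0392
time_s: 22.1
position: [0.6531, -0.2021, 0.1805]
tool_rot: [[-0.838, 0.004, 0.546], [-0.546, -0.002, -0.838], [-0.002, -1.0, 0.004]]
ft_force: [0.2, -0.6, -3.4]
grip_width: 0.0387
```

View pics/side14.png

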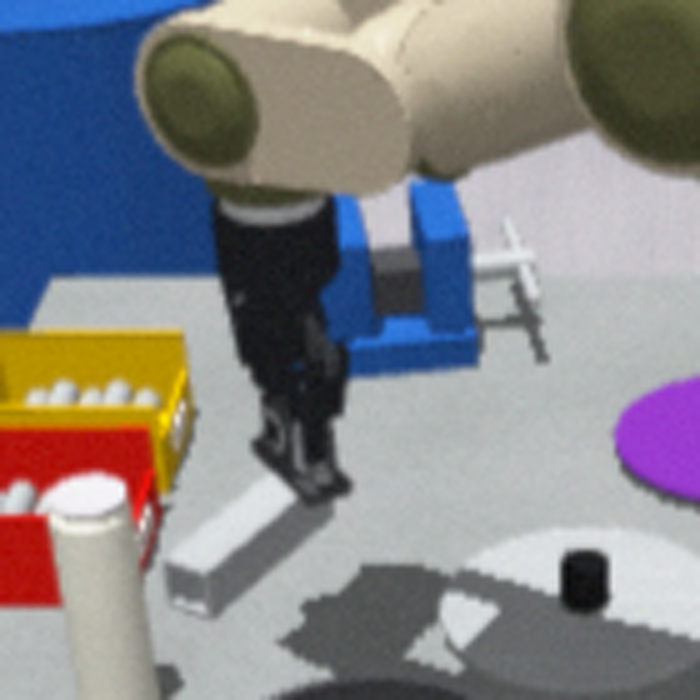

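```bash
python3 - <<'E'
from h import *
A=ray('top',180+255.5/3.7-.5,70+343.5/3.7-.5,.019);B=ray('top',180+194.5/3.7-.5,70+372/3.7-.5,.019);e=A-B
c=(A+B)/2;print(A,B,c,np.hypot(*e[:2]),np.degrees(np.arctan2(e[1],e[0])))
r=np.radians(26.3);R=np.array([[np.cos(r),np.sin(r)],[-np.sin(r),np.cos(r)]]);print(R@(c[:2]-[.5905,.0287]))
E
python3 -m pendant '[[[-0.1,0.5,0],-0.1,0],[[-0.15,0.8,0],-0.15,0],[[-0.18,0.9,0],-0.15,0],[[-0.18,0.9,0],-0.15,0],[[-0.18,0.9,0],-0.15,0],[[-0.18,0.9,0],-0.15,0],[[-0.18,0.9,0],-0.15,0],[[-0.18,0.9,0],-0.15,0],[[-0.15,0.8,0],-0.1,0],[[-0.05,0.4,0],-0.09,0],[[0,0,0],0,0],[[0,0,0],0,0]]'
```

```text
[ 0.58662959 -0.00973808  0.019     ] [0.55971889 0.0476857  0.019     ] [0.57317424 0.01897381 0.019     ] 0.06341668827122371 -64.89063924367957
[-0.0198417  -0.00104285]
time_s: 23.15
position: [0.6059, 0.0356, 0.1758]
tool_rot: [[-0.895, -0.003, 0.445], [-0.445, 0.0, -0.895], [0.002, -1.0, -0.001]]
ft_force: [0.1, -0.1, -3.0]
grip_width: 0.0393
```

```bash
python3 -m pendant '[[[0.05,0.05,-0.2],0,0],[[0,0,-0.4],0,0],[[0,0,-0.5],0,0],[[0,0,-0.5],0,0],[[0,0,-0.5],0,0],[[0,0,-0.5],0,0],[[0,0,-0.5],0,0],[[0,0,-0.4],0,0],[[0,0,-0.3],0,0],[[0,0,0],0,0]]'
python3 -m pendant '[[[0,0,-0.3],0,0],[[0,0,-0.3],0,0],[[0,0,-0.2],0,0],[[0,0,-0.15],0,0],[[0,0,0],0,0],[[0,0,0],0,0]]'
```

```text
time_s: 23.98
position: [0.6071, 0.0359, 0.0608]
tool_rot: [[-0.896, -0.004, 0.443], [-0.443, 0.0, -0.896], [0.004, -1.0, -0.002]]
ft_force: [-1.3, -0.3, -3.5]
grip_width: 0.039
time_s: 24.48
position: [0.608, 0.0367, 0.0348]
tool_rot: [[-0.896, -0.0, 0.444], [-0.444, 0.0, -0.896], [0.0, -1.0, -0.0]]
ft_force: [0.9, 0.1, -2.7]
grip_width: 0.0391
```

```bash
python3 -m pendant '[[[0,0,-0.2],0,0],[[0,0,-0.15],0,0],[[0,0,-0.05],0,0],[[0,0,0],0,0]]'
python3 -m pendant '[[[0,0,-0.05],0,0],[[0,0,0],0,0]]'
```

```text
time_s: 24.82
position: [0.6077, 0.0367, 0.0223]
tool_rot: [[-0.896, -0.001, 0.444], [-0.444, 0.0, -0.896], [0.001, -1.0, -0.001]]
ft_force: [-0.5, -1.0, -2.8]
grip_width: 0.0392
time_s: 24.98
position: [0.6081, 0.0367, 0.0215]
tool_rot: [[-0.896, 0.0, 0.444], [-0.444, -0.0, -0.896], [-0.0, -1.0, 0.0]]
ft_force: [0.5, 0.8, -2.5]
grip_width: 0.0389
```

```bash
python3 -m pendant '[[[0,0,0],0,0.6],[[0,0,0],0,0.7],[[0,0,0],0,0.75],[[0,0,0],0,0.75],[[0,0,0.2],0,0.75],[[0,0,0.5],0,0.75],[[0,0,0.8],0,0.75],[[0,0,0.9],0,0.75],[[0,0,0.9],0,0.75],[[0,0,0.9],0,0.75],[[0,0,0.8],0,0.75],[[0,0,0.4],0,0.75]]'
python3 -m pendant '[[[-0.2,-0.5,0],0,1],[[-0.4,-0.9,0],0,1],[[-0.4,-0.9,0],0,1],[[-0.4,-0.9,0],0,1],[[-0.4,-0.9,0],0,1],[[-0.4,-0.9,0],0,1],[[-0.4,-0.9,0],0,1],[[-0.4,-0.9,0],0,1],[[-0.4,-0.9,0],0,1],[[-0.4,-0.9,0],0,1],[[-0.4,-0.9,0],0,1],[[0,0,0],0,1]]'
python3 - <<'E'
from h import *
s=env.observe();print(s['position'],s['q'])
im2,d=snap('side','side15f.png');im,d=snap('top','top15.png')
crop(im2,130,110,310,260,4,'side15.png')
E
```

```text
time_s: 25.98
position: [0.6088, 0.0366, 0.1874]
tool_rot: [[-0.896, 0.005, 0.444], [-0.444, -0.001, -0.896], [-0.004, -1.0, 0.003]]
ft_force: [0.3, -0.7, -0.5]
grip_width: 0.064
time_s: 26.98
position: [0.4804, -0.2523, 0.1838]
tool_rot: [[-0.898, 0.0, 0.441], [-0.441, -0.002, -0.898], [0.001, -1.0, 0.002]]
ft_force: [-0.9, -0.4, 0.5]
grip_width: 0.0857
[ 0.48041331 -0.25228247  0.18381398] [-4.01771361e+01  2.33021497e+01  8.02031356e+01 -7.26295375e-02
  7.64256267e+01  2.37021142e+01]
```

View pics/side15.png

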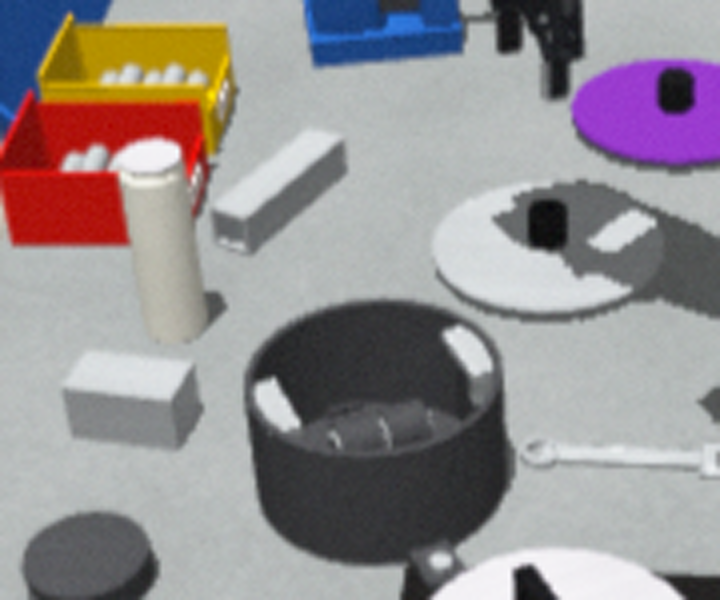

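View pics/top15.png

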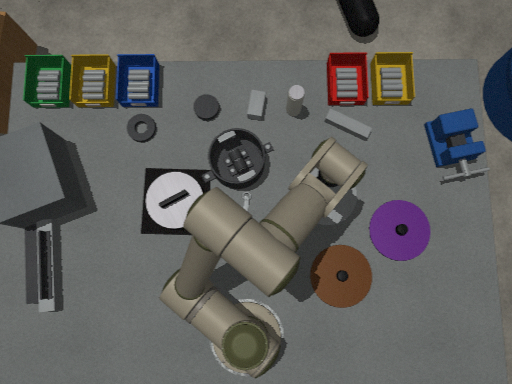

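View pics/side15f.png

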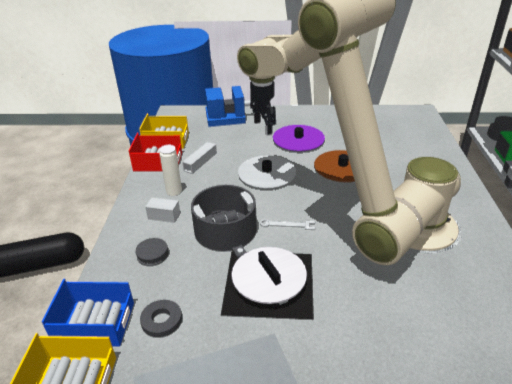

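```bash
python3 - <<'E'
from h import *
im=cv2.cvtColor(cv2.imread('pics/top2.png'),cv2.COLOR_BGR2RGB)
crop(im,290,155,366,231,8,'cov.png')
im,d=load('side');crop(im,225,140,310,200,8,'covs.png')
P=cloud('side',d);g=im.max(-1)
# disc: pixels z .01-.024 around
s=np.zeros(g.shape,bool);s[150:195,235:300]=1
m=s&(P[...,2]>.010)&(P[...,2]<.024);m=cv2.morphologyEx(m.astype(np.uint8),cv2.MORPH_OPEN,np.ones((3,3)))>0
p=P[m];print(cv2.minEnclosingCircle((p[:,:2]*1000).astype(np.float32)),p.min(0),p.max(0))
k=s&(P[...,2]>.047)&(P[...,2]<.058)&(g<70);p=P[k];print(len(p),p.mean(0),p.min(0),p.max(0))
E
```

```text
((472.5828857421875, -276.0037841796875), 108.5165786743164) [ 0.36856669 -0.3793171   0.01012513] [ 0.57277134 -0.16764236  0.02369625]
48 [ 0.46990422 -0.27414094  0.05100923] [ 0.45422122 -0.29210465  0.04705487] [ 0.48618881 -0.26110481  0.05625698]
```

View pics/cov.png

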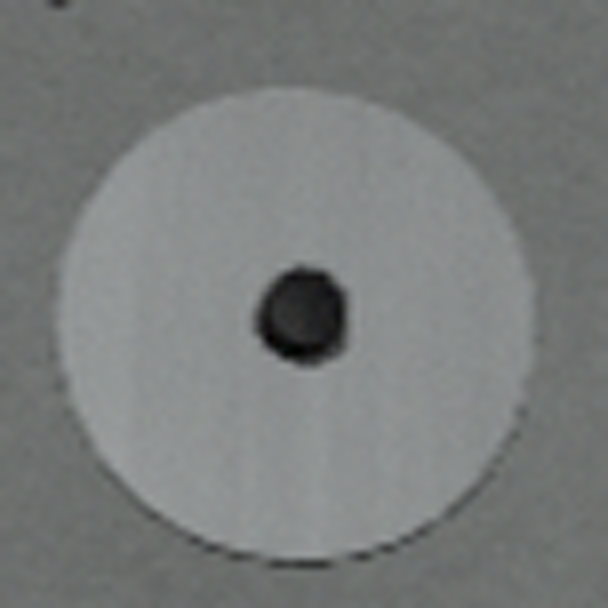

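View pics/covs.png

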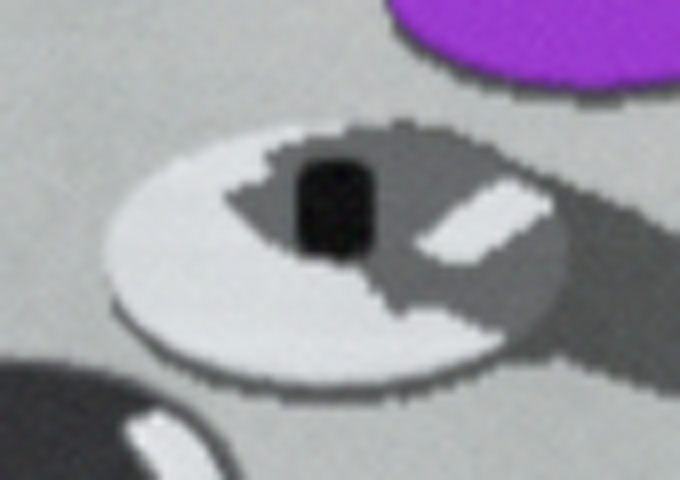

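```bash
python3 - <<'E'
from h import *
print(ray('top',326.6,194.9,.015),ray('top',327.4,193.5,.05))
print(ray('side',225+336/8-.5,140+178/8-.5,.052))
s=env.observe();print(s['position'])
E
```

```text
[ 0.46984143 -0.27828662  0.015     ] [ 0.46894298 -0.27619126  0.05      ]
[ 0.47017058 -0.27745115  0.052     ]
[ 0.48166928 -0.24889013  0.18370516]
```

```bash
python3 -m pendant '[[[-0.2,-0.47,-0.3],0,1],[[-0.2,-0.47,-0.6],0,1],[[0,0,-0.8],0,1],[[0,0,-0.8],0,1],[[0,0,-0.8],0,1],[[0,0,-0.7],0,1],[[0,0,-0.6],0,1],[[0,0,-0.4],0,1],[[0,0,-0.2],0,1],[[0,0,0],0,1],[[0,0,0],0,1]]'
python3 - <<'E'
from h import *
s=env.observe();print(s['position'],s['ft_force'])
im2,d=snap('side');crop(im2,225,110,320,200,7,'side16.png')
E
```

```text
time_s: 28.0
position: [0.4705, -0.2761, 0.0279]
tool_rot: [[-0.895, 0.0, 0.445], [-0.445, -0.0, -0.895], [-0.0, -1.0, 0.001]]
ft_force: [-0.0, 0.1, -0.1]
grip_width: 0.0856
[ 0.47054868 -0.27608019  0.02787182] [-0.01398991  0.1170818  -0.0764637 ]
```

View pics/side16.png

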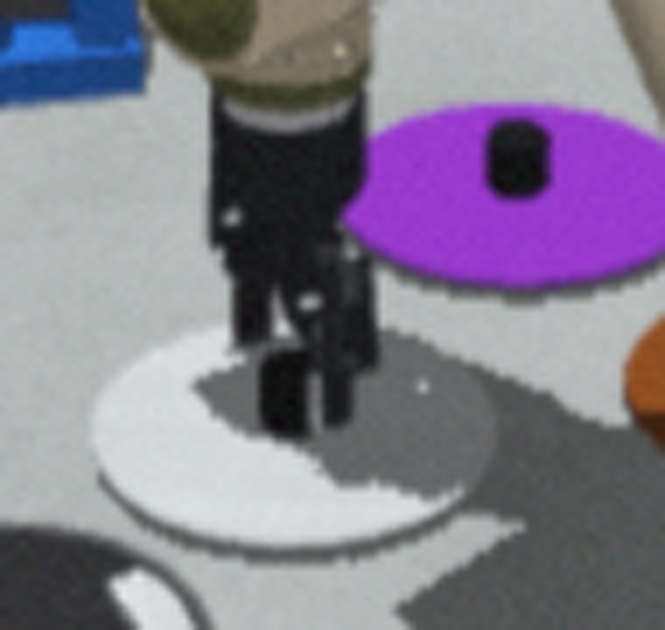

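```bash
python3 -m pendant '[[[-0.03,-0.03,-0.25],0,1],[[0,0,0],0,1],[[0,0,0],0,0.5],[[0,0,0],0,0.45],[[0,0,0],0,0.4],[[0,0,0],0,0],[[0,0,0],0,0],[[0,0,0],0,0],[[0,0,0],0,0],[[0,0,0],0,0]]' 60
python3 - <<'E'
from h import *
s=env.observe();print(s['position'],s['ft_force'],s['wrist_torque'])
im2,d=snap('side');crop(im2,225,110,320,200,7,'side17.png')
E
```

```text
time_s: 28.88
position: [0.4694, -0.2777, 0.0203]
tool_rot: [[-0.896, 0.001, 0.444], [-0.444, -0.001, -0.896], [-0.0, -1.0, 0.001]]
ft_force: [-0.1, 0.8, 6.1]
grip_width: 0.0347
[ 0.46936167 -0.27767333  0.02034571] [-0.08667463  0.7832096   6.1090585 ] [ 0.10691067  0.12274352 -0.04232628]
```

View pics/side17.png

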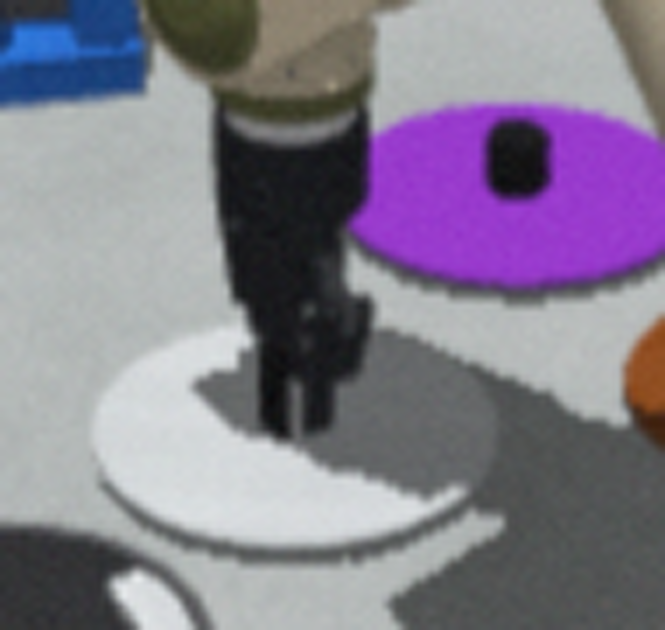

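```bash
python3 -m pendant '[[[0,0,0.2],0,0],[[0,0,0.4],0,0],[[0,0,0.6],0,0],[[0,0,0.8],0,0],[[0,0,0.8],0,0],[[0,0,0.8],0,0],[[0,0,0.7],0,0],[[0,0,0.5],0,0],[[0,0,0.3],0,0],[[0,0,0.2],0,0],[[0,0,0],0,0]]'
python3 -m pendant '[[[0.15,0.4,0],0,0],[[0.25,0.65,0],0,0],[[0.35,0.9,0],0,0],[[0.36,0.9,0],0,0],[[0.36,0.9,0],0,0],[[0.36,0.9,0],0,0],[[0.36,0.9,0],0,0],[[0.36,0.9,0],0,0],[[0.36,0.9,0],0,0],[[0.36,0.9,0],0,0],[[0.3,0.8,0],0,0],[[0.2,0.5,0],0,0]]'
python3 -m pendant '[[[0.15,0.4,0],0,0],[[0.08,0.2,0],0,0],[[0,0,0],0,0],[[0,0,0],0,0]]'
python3 - <<'E'
from h import *
im2,d=snap('side');crop(im2,140,90,300,260,3.5,'side18.png');im,d=snap('top','top18.png')
E
```

```text
time_s: 29.85
position: [0.4691, -0.2774, 0.1793]
tool_rot: [[-0.896, 0.0, 0.444], [-0.444, -0.0, -0.896], [-0.0, -1.0, 0.0]]
ft_force: [0.2, 1.0, -4.3]
grip_width: 0.0345
time_s: 30.85
position: [0.582, 0.0125, 0.1773]
tool_rot: [[-0.895, -0.003, 0.446], [-0.446, 0.001, -0.895], [0.002, -1.0, -0.002]]
ft_force: [0.1, -0.3, -4.7]
grip_width: 0.0344
time_s: 31.18
position: [0.5888, 0.0268, 0.1783]
tool_rot: [[-0.896, -0.001, 0.444], [-0.444, -0.0, -0.896], [0.001, -1.0, -0.0]]
ft_force: [-0.2, 0.7, -3.9]
grip_width: 0.0347
```

View pics/side18.png

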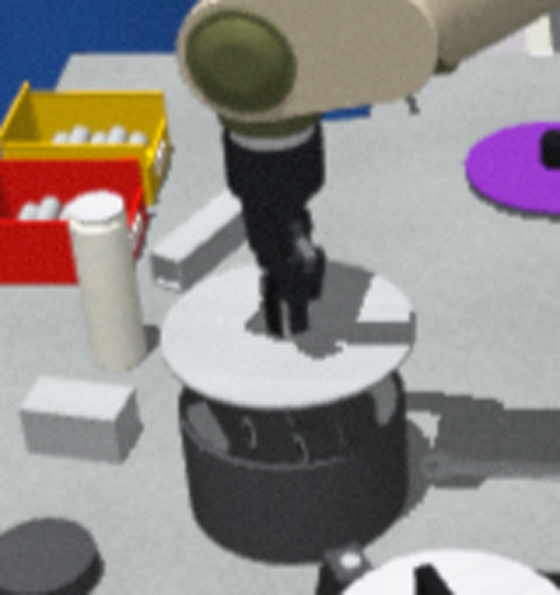

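View pics/top18.png

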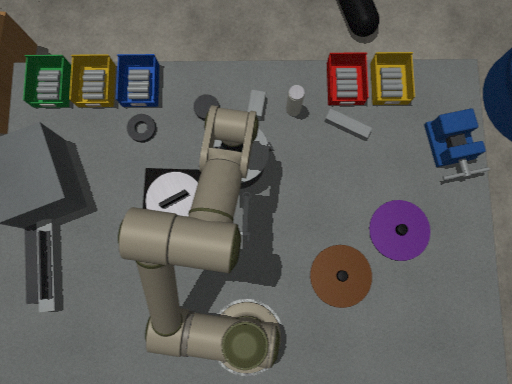

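```bash
cat >> h.py <<'E'
def disc(n,box,zl,zh):
    im,d=load(n);P=cloud(n,d);s=np.zeros(d.shape,bool);u0,v0,u1,v1=box;s[v0:v1,u0:u1]=1
    m=s&(P[...,2]>zl)&(P[...,2]<zh)&(d>0);m=cv2.morphologyEx(m.astype(np.uint8),cv2.MORPH_OPEN,np.ones((3,3)))
    c=max(cv2.findContours(m,cv2.RETR_EXTERNAL,cv2.CHAIN_APPROX_NONE)[0],key=len)[:,0]
    p=P[c[:,1],c[:,0]]
    (x,y),r=cv2.minEnclosingCircle((p[:,:2]*1000).astype(np.float32))
    q=p[:,:2]; 
    for _ in range(6):
        A=np.c_[2*q,np.ones(len(q))];b=(q**2).sum(1);sol=np.linalg.lstsq(A,b,rcond=None)[0];R=np.sqrt(sol[2]+sol[0]**2+sol[1]**2)
        e=np.hypot(q[:,0]-sol[0],q[:,1]-sol[1])-R;q=q[abs(e)<max(.003,1.5*e.std())]
    pp=P[m>0];G=np.linalg.lstsq(np.c_[pp[:,:2]-pp[:,:2].mean(0),np.ones(len(pp))],pp[:,2],rcond=None)[0]
    print(n,'enc',round(x,1),round(y,1),round(r,1),'fit',(sol[:2]*1000).round(1),(R*1000).round(1),len(q),'tilt',np.degrees(G[:2]).round(2),'z',G[2].round(4))
E
python3 - <<'E'
from h import *
disc('side',(180,155,262,210),.16,.19)
# pot rim (lower front rim not occluded) prior: use earlier
E
```

```text
side enc 589.7 27.2 106.3 fit [588.9  29.6] 101.9 133 tilt [ 0.   -0.03] z 0.1739
```

```bash
python3 -m pendant '[[[0.05,0.06,0],0,0],[[0,0,-0.2],0,0],[[0,0,-0.3],0,0],[[0,0,-0.4],0,0],[[0,0,-0.4],0,0],[[0,0,-0.3],0,0],[[0,0,-0.2],0,0],[[0,0,-0.15],0,0],[[0,0,0],0,0],[[0,0,0],0,0]]'
python3 - <<'E'
from h import *
im2,d=snap('side');crop(im2,140,90,300,260,3.5,'side19.png')
disc('side',(180,165,265,240),.11,.14)
E
```

```text
time_s: 32.12
position: [0.5907, 0.0289, 0.1204]
tool_rot: [[-0.896, 0.0, 0.444], [-0.444, -0.0, -0.896], [-0.0, -1.0, 0.0]]
ft_force: [-0.5, 0.4, -3.4]
grip_width: 0.0346
side enc 592.7 29.8 106.0 fit [590.8  30.8] 102.0 134 tilt [ 0.17 -0.03] z 0.1162
```

View pics/side19.png

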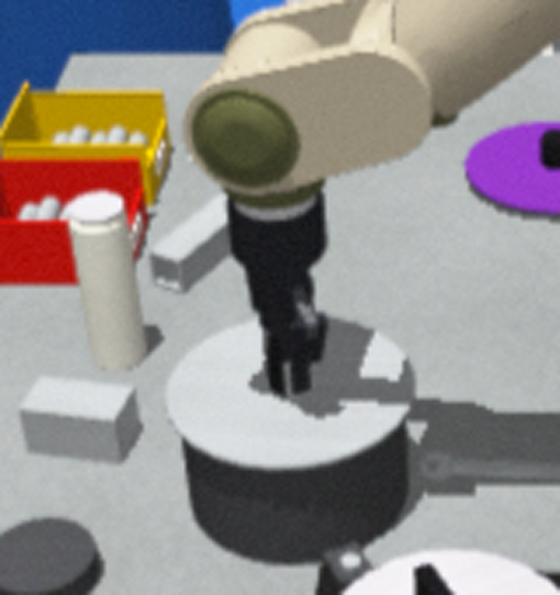

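```bash
python3 -m pendant '[[[-0.01,0,-0.08],0,0],[[0,0,-0.05],0,0],[[0,0,0],0,0]]'; python3 -m pendant '[[[0,0,-0.04],0,0],[[0,0,0],0,0]]'
```

```text
time_s: 32.42
position: [0.5902, 0.0289, 0.1163]
tool_rot: [[-0.896, -0.0, 0.444], [-0.444, 0.0, -0.896], [0.0, -1.0, -0.0]]
ft_force: [0.5, 0.4, -3.8]
grip_width: 0.0348
time_s: 32.58
position: [0.5904, 0.0289, 0.1154]
tool_rot: [[-0.896, 0.0, 0.444], [-0.444, -0.0, -0.896], [-0.0, -1.0, 0.0]]
ft_force: [0.3, -0.1, -3.1]
grip_width: 0.0343
```

```bash
python3 -m pendant '[[[0,0,-0.04],0,0],[[0,0,0],0,0]]'
```

```text
time_s: 32.75
position: [0.5904, 0.0289, 0.1154]
tool_rot: [[-0.896, 0.001, 0.444], [-0.444, -0.0, -0.896], [-0.001, -1.0, 0.001]]
ft_force: [-4.1, 0.9, 6.1]
grip_width: 0.0347
```

Contact with the rim, at the expected height. I'll release and retreat.

```bash
python3 -m pendant '[[[0,0,0],0,0.5],[[0,0,0],0,0.7],[[0,0,0],0,1],[[0,0,0],0,1],[[0,0,0],0,1],[[0,0,0],0,1],[[0,0,0.3],0,1],[[0,0,0.5],0,1],[[0,0,0.8],0,1],[[0,0,0.9],0,1],[[0,0,0.8],0,1],[[0,0,0.4],0,1]]'
python3 -m pendant '[[[-0.4,-0.8,0],0,1],[[-0.4,-0.9,0],0,1],[[-0.4,-0.9,0],0,1],[[-0.4,-0.9,0],0,1],[[-0.4,-0.9,0],0,1],[[-0.4,-0.9,0],0,1],[[-0.4,-0.9,0],0,1],[[-0.4,-0.9,0],0,1],[[-0.4,-0.9,0],0,1],[[-0.4,-0.9,0],0,1],[[-0.4,-0.9,0],0,1],[[0,0,0],0,1]]'
python3 - <<'E'
from h import *
im2,d=snap('side','side20.png');im,d=snap('top','top20.png')
disc('side',(170,165,270,240),.105,.128);disc('top',(195,115,285,205),.105,.128)
disc('side',(215,235,325,310),.03,.055)
disc('top',(140,160,215,240),.03,.055)
E
```

```text
time_s: 33.75
position: [0.591, 0.0288, 0.2291]
tool_rot: [[-0.896, 0.005, 0.444], [-0.444, -0.001, -0.896], [-0.004, -1.0, 0.003]]
ft_force: [0.2, -0.4, -0.2]
grip_width: 0.0856
time_s: 34.75
position: [0.4567, -0.2691, 0.2256]
tool_rot: [[-0.898, 0.0, 0.441], [-0.441, -0.002, -0.898], [0.001, -1.0, 0.002]]
ft_force: [1.0, 0.1, 0.3]
grip_width: 0.0857
side enc 591.3 29.8 107.5 fit [591.   31.3] 101.9 151 tilt [ 0.19 -0.17] z 0.1111
top enc 591.6 27.8 104.1 fit [590.7  27.9] 101.8 164 tilt [-0.05  0.02] z 0.1129
side enc 455.1 243.0 99.6 fit [454.7 244. ] 96.3 179 tilt [ 0.26 -0.28] z 0.04
top enc 455.1 241.4 98.1 fit [454.6 241.1] 96.1 127 tilt [-0.06 -0.12] z 0.0419
```

View pics/side20.png

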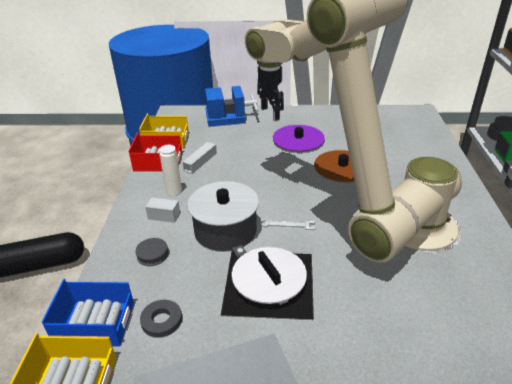

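View pics/top20.png

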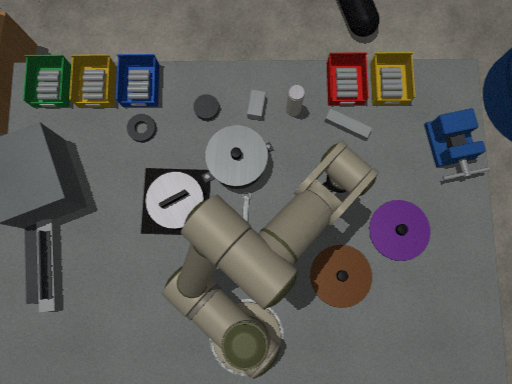

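```bash
python3 - <<'E'
from h import *
print(env.close_job(),env.observe()['time_s'])
E
```

```text
the job is handed in; nothing more can be done
the job is handed in; nothing more can be done
```

The job is done and handed in at about 35 s, well inside the 208 s limit.

- **Plug:** I turned it about 87° anticlockwise and lifted it straight out. It stands flat on the mat, within about 1–2 mm of the mat's centre.
- **Blocks:** I found two on the bench. Both stand upright in the pot side by side, lengths along the pot's y. No third block showed in either camera, including the spots the arm and the cover had hidden earlier. Ground screened by the grey cabinet could not be seen; what I judged hidden lies beyond the arm's reach.
- **Cover:** it sits on the rim and was released at the expected height. The top camera puts its centre within about 1 mm of the pot's, level to about 0.1°.

**Checks that disagreed slightly:** the side camera put the cover's centre about 3 mm from the top camera's figure in y, with about 0.2° of tilt on the cover and up to 0.3° on the plug. The side camera's calibration and noise could account for this. When the cover met the rim, the readings were about 6 N upward and 4 N sideways.

I did not touch the other workshop bits, and I saw no block or cover knocked aside during the run.

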